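Router off, scoop the waste from the fence

ROBOT

A 6-joint arm with a two-finger parallel gripper is mounted at the origin on the work surface. World frame = base frame: x ahead of the robot, y to its left, z up, the work surface at z = 0. Lengths are in m, angles in degrees, forces in N, time in s.
With the tool pointing down it reaches from about 0.4 to 0.825 m from the base axis. Payload 7 kg.
Tool frame: the origin (TCP) lies on the front face of the gripper's body, between the roots of the fingers; the fingertips stand 66 mm ahead of it and the grasp point (between the pads) lies 47 mm ahead of it; z points along the fingers, y is the line along which they close (so a half turn about z gives the same grasp; the last joint's range is limited). The gripper opens to 88 mm and grips with 3 to 60 N. Pads are 19 mm wide; open, the fingers measure 130 mm over their backs; the gripper's body (78 mm by 193 mm) begins 47 mm behind the grasp point.
Start: joints at [16.507, 20.546, 0.682, 0, -70.136, -16.507], TCP at [0.675, -0, 0.292] pointing down, gripper open.
Joint ranges: [-176.03, 176.03], [-82.01, 121.73], [-58.28, 71.71], [-173.87, 95.51], [-174.79, -0.11], [-173.66, 173.66]. Speed limits (degrees/s): [136.94, 136.94, 172.46, 180, 180, 180].

INTERFACE

Orientations are given as [roll, pitch, yaw] about the fixed x, y, z axes, in that order (R = Rz(yaw) Ry(pitch) Rx(roll)).
In Python, from plant import ctrl gives the robot as it stands.
- The arm moves only by the tool send_rows, never from a script. Its argument "deltas" is a list of rows, each a list of 2 entries, a list of its own where there are three numbers: the shift along the tool's x, y, z each as a share of 800 mm, from -1 to 1, then the turn about the tool's z as a share of 90 degrees, from -1 to 1. A call has exactly 5 rows; each row is the pose to reach, as a shift and turn from the pose commanded when the call began, along the tool's axes at that moment; what a row does not reach only later rows make up. A row lasts 1/12 s, in which the tool goes at most 41.7 mm and 7.16 degrees, less where a joint would pass 70% of its speed; a pose out of reach is approached as far as the arm can. A call with a number of a shift or a turn outside -1 to 1 is refused whole. A call with a gripper value outside its range is refused whole. "gripper" is the opening, from 0 (shut) to 1 (fully open), set as the call begins (left out, the last holds). The fingers move at their own pace and stop on an object; the grip force is fixed at half the most. Time passes only in rows, so rows that repeat a pose let the fingers close, or fill a call up. It gives the time, the measured TCP pose, the force, the opening and the grip force at its end, in the units of the state.
- ctrl.get_obs(): the state, without advancing time (a new reading comes with each control period).
- ctrl.snapshot(name): name is "scene" or "side" or "wrist"; returns a dict with "color" (384x512x3 uint8, red, green, blue), "vertical_fov" (degrees; the focal length in pixels is half the picture's height over the tangent of half this angle, whatever the lens; pixels are square), "cx", "cy" (the principal point, pixels), "rvec" (rotation vector, rad) and "tvec" (3), from world to camera coordinates, as OpenCV has them. Camera axes: x right, y down, z forward; pixel columns grow to the right and rows downward; lengths in m; the calibration is good to about 2 mm. The wrist camera is an equidistant fisheye: a pixel r from the principal point sees the ray r / f radians off the axis. A picture is of the moment at which its call begins. There is no depth.
- ctrl.close_job(): hands the job in; it is judged then, once.
Trained networks look in a picture, given as the dict that the camera call returned (one of the last four; its "shot" number tells which), for a name from the list of things; names that differ only in an ending like _2 or _b are one class to them, and where a whole thing is asked for, a point or a joint stands for the part that bears it (a point fixed in the world has none). Each returns a list of dicts, best first, with "conf" (0 to 1); they miss things now and then, are a little off and sometimes report something else, mostly with a low value. They report only what shows in the picture. A call takes as long as a camera call. They do not tell look-alikes from the thing itself.
- ctrl.boxes_of(picture, thing): "xy" ([column, row] as shares, 0 to 1, of the picture: columns of its width, rows of its height, amid what is visible of it).
- ctrl.cut_out(picture, thing): "pixels" (384x512 bool, what is visible of it) and "xy" ([column, row] as shares, 0 to 1, of the picture: columns of its width, rows of its height, amid what is visible of it).
The state is a dict: "clock": time; "joint_pos": joint angles; "qvel": joint speeds; "tau": joint torques, N m; "tool_pos": TCP position; "orientation": TCP orientation; "force": force on the tool from outside, world axes, zero at the start; "moment": the same for the moment, N m; "opening": finger opening in m; "gripper_force": force on a finger pad.
Only numpy, scipy, OpenCV 4.12 (cv2) and the standard library are available. Lean on these libraries where they do the work, as an engineer would, in place of code of your own. Each camera call takes 0.05 s, during which the arm holds its last target. There are 200 camera calls.

TASK

The router set into the bench is still running: first flip its red-sleeved toggle over to the off (red dot) side, leaving the white and black toggles beside it as they are. Then take the blue flat scoop, push the three wooden waste pieces up against the router fence so that all of them ride onto it, lift them clear together, tip them into the plywood crate and lay the scoop back down flat on the bench. Keep your fingers off the pieces, keep everything clear of the cutter and its yellow guard, and leave the other tools where they lie.

Things in the scene. Friction and masses are not known exactly. Their poses are not given: they have to be found in the camera images.
- router_switch (a joint): Red-sleeved toggle bat, the middle of three on the switch box (rad). +0.42 = leaning to the box's +x, the green-dot side = running; -0.42 = leaning to its -x, the red dot = off; 0 = upright. A snap switch: a spring throws it away from upright, so it takes about 3 N at the tip to start it, less as it nears upright, and past upright it snaps over by itself.
- router_switch_tip (a point): Top end of the red bat, on its axis, 39 mm from the pivot. The bat is a round-ended rod: an 8 mm steel stem with a red sleeve 12 mm thick over its upper 27 mm.
- lamp_switch (a joint): The white-sleeved toggle next to it, same make and signs (+ = on, - = off). May start either way. Not to be changed.
- extractor_switch (a joint): The black-sleeved toggle on the other side, same make and signs. May start either way. Not to be changed.
- lamp_switch_tip (a point): Top end of the white bat, on its axis.
- extractor_switch_tip (a point): Top end of the black bat, on its axis.
- switch_box: Grey switch box fixed to the bench, left or right, 88 (x) by 165 (y) by 58 mm high. Origin at the centre of its underside. Bats in a row on its lid at y = -45 (black), 0 (red), +45 mm (white), pivots 61 mm up, swinging towards +x or -x. Guard ribs on the lid 12 mm high, 4 mm thick, 52 mm long in x, at y = +-22.5 and +-67.5 mm. Red dots at x = -30, green at +30 mm. A gland sticks out 26 mm at its +y end.
- scoop: Loose blue sheet-metal flat scoop, wooden handle, 0.2 to 0.32 kg, lying flat. Origin: centre of the pan's underside; x out of the open nose, z up. Pan 170 mm wide, x -55 to +75 mm; floor 3 mm thick, from x = 54 tapering to a 0.5 mm edge at 75. Side walls 26 mm high to x = 55, back wall 34 mm (57 mm in the middle). Handle: level bar, x -165 to -65 mm, 22 mm wide (y), 20 mm high, centre line 42 mm up.
- scoop_grip (a point): A good place to hold the handle, at (-95, 0, 42) mm in the scoop's frame; grip it across y (22 mm). It lies behind the heel of the pan, so pressing down on it raises the nose.
- scoop_nose (a point): Middle of the scoop's front edge, at (75, 0, 0) mm in the scoop's frame.
- fence: Router fence fixed on the bench: upright plywood face 500 mm long (y -250 to +250 mm), 90 mm high. Origin on the bench surface, in the plane of the face, at mid-length; the face looks to its own -x, roughly towards the robot. Unbroken from y = -250 to +65 mm; the cutter's opening is y +65 to +120 mm. The aluminium plate in the bench is flush.
- cutter: The router's cutter and its yellow guard, fixed in the fence at fence y = +95 mm, 4 mm in front of the face. Origin on the bench on the cutter's axis, axes as the fence. The bit is 24 mm across and 40 mm high; the guard plate above it reaches 48 mm forward of this axis, spans y +-38 mm and lies 59 to 65 mm above the bench, its bracket at the fence up to 92 mm. Not to be touched.
- waste_a: Wooden waste piece 36 x 24 x 15 mm, rounded over on all edges (8 mm in plan, 5 mm in height), 10 to 22 g, lying on the bench in front of the fence. Origin at the centre of its underside.
- waste_b: Wooden waste piece 32 x 26 x 16 mm, rounded edges, as waste_a.
- waste_c: Wooden waste piece 38 x 22 x 14 mm, rounded edges, as waste_a.
- crate: Open plywood crate fixed to the bench, 190 (x) by 260 (y) by 65 mm high, walls and floor 8 mm thick, on the other side of the bench from the switch box. Origin at the centre of its underside. Wood on the scoop starts to slide at 26 to 36 degrees of slope.
- push_block: Bystander: orange push block 130 x 70 mm, 58 mm high, near the left part of the fence. Origin at the centre of its underside.
- chisel_a: Bystander: chisel with a light handle, 215 mm long along its x (blade to +x), 25 mm high.
- chisel_b: Bystander: chisel with a dark handle, 225 mm long along its x (blade to +x), 25 mm high.
- carving_hammer: Bystander: carving hammer, handle 200 mm along its -x, black steel head 106 mm across at its origin, 40 mm high.
- collet_wrench: Bystander: steel wrench 130 mm long, lying flat along its x.
- oil_bottle: Bystander: green oil bottle, 56 mm across and 150 mm high, behind the right-hand end of the bench.
Not all that is in view belongs to the job. There is more than one size of the switch_box; the job needs the smaller.

How it is judged (in metres and radians):
On the way, in this order (a step that is already met when the one before it is completed fails the run):
1. the router's red toggle has snapped over to off (value of joint router_switch below -0.3 rad), for 0.2 s.
2. all three waste pieces ride in the scoop, lifted clear of the bench (more than 40 mm up) (x of waste_a in the frame of scoop between -0.055 and 0.072 m and y of waste_a in the frame of scoop between -0.085 and 0.085 m and z of waste_a in the frame of scoop between -0.005 and 0.045 m and height (world z) of each of waste_a, waste_b, waste_c above 0.04 m and x of waste_b in the frame of scoop between -0.055 and 0.072 m and y of waste_b in the frame of scoop between -0.085 and 0.085 m and z of waste_b in the frame of scoop between -0.005 and 0.045 m and x of waste_c in the frame of scoop between -0.055 and 0.072 m and y of waste_c in the frame of scoop between -0.085 and 0.085 m and z of waste_c in the frame of scoop between -0.005 and 0.045 m), for 0.2 s.
At the end, for the whole second after the job is handed in: The red toggle is at off (below -0.3 rad), all three waste pieces lie still inside the crate, below its rim, and the scoop lies still and flat on the bench (within 6 mm and 0.08 rad) (value of joint router_switch below -0.3 rad and x of waste_a in the frame of crate between -0.087 and 0.087 m and y of waste_a in the frame of crate between -0.122 and 0.122 m and z of each of waste_a, waste_b, waste_c in the frame of crate below 0.055 m and linear speed of each of waste_a, waste_b, waste_c, scoop below 0.03 m/s and x of waste_b in the frame of crate between -0.087 and 0.087 m and y of waste_b in the frame of crate between -0.122 and 0.122 m and x of waste_c in the frame of crate between -0.087 and 0.087 m and y of waste_c in the frame of crate between -0.122 and 0.122 m and height (world z) of scoop below 0.006 m and angle between scoop's own z axis and vertical below 0.08 rad); the robot touches nothing.
It fails at once if a waste piece is moved more than 12 mm while the router is still running (red toggle not over to off) (value of joint router_switch above 0 rad and distance of any of waste_a, waste_b, waste_c from where it was at the start of the episode above 0.012 m).
It fails at once if the fingers touch a waste piece (contact force between the fingers and waste_a above 0.5 N or contact force between the fingers and waste_b above 0.5 N or contact force between the fingers and waste_c above 0.5 N).
It fails at once if the cutter or its guard is touched (more than 1 N) (contact force between anything else and cutter above 1 N).
It fails at once if the white or the black toggle is moved (its tip by more than 8 mm) (distance of any of lamp_switch_tip, extractor_switch_tip from where it was at the start of the episode above 0.008 m).
It fails at once if another tool is moved more than 40 mm (distance of any of push_block, chisel_a, chisel_b, carving_hammer, collet_wrench, oil_bottle from where it was at the start of the episode above 0.04 m).
It also fails if it takes over 70 s, if anything falls off the work surface, if the arm or the gripper's body presses on something with over 40 N, if the wrist force passes 120 N, or if a joint passes its speed limit or range.

## Working session

There is one attempt and no reset: what is moved stays moved. The work goes in short steps, Python scripts to look and compute and a tool call to move; the robot and the scene stay as the last step left them, time stands still between calls to the robot, and variables do not carry over. Pictures are saved under pics/ and viewed, at most 10 in all, crops included, and the job is handed in when it is done.

Besides the shell and the picture viewer there is one more tool, called after ">>>" as a command line: name --argument value ..., lists and objects as JSON in quotes. send_rows: Moves the arm, as the interface text tells. Shift numbers are shares of 800 mm and turn numbers shares of 90 degrees, none past 1 either way. Its arguments: {"type":"object","properties":{"deltas":{"type":"array","items":{"type":"array"}},"gripper":{"type":"number"}},"required":["deltas"]}

```bash
ls; mkdir -p pics; python3 - <<'E'
from plant import ctrl
import cv2,numpy as np
a=ctrl.snapshot("scene");b=ctrl.snapshot("side")
cv2.imwrite("pics/a.png",cv2.resize(a["color"][:,:,::-1],(800,600)))
cv2.imwrite("pics/b.png",cv2.resize(b["color"][:,:,::-1],(800,600)))
for s in (a,b): print({k:s[k] for k in s if k!='color'})
for t in "switch_box router_switch_tip lamp_switch_tip extractor_switch_tip scoop scoop_grip scoop_nose fence cutter waste_a waste_b waste_c crate push_block".split():
  for n,s in (("a",a),("b",b)):
    print(t,n,[(round(d["conf"],2),np.round(np.array(d["xy"])*[512,384],1).tolist()) for d in ctrl.boxes_of(s,t)][:4])
E
```

```text
pics
{'vertical_fov': 55.00065683628862, 'cx': 258.93388961678625, 'cy': 188.0693669230143, 'rvec': array([ 0.87590227,  2.56294389, -1.03187524]), 'tvec': array([ 0.40101927, -0.1605124 ,  1.39335587]), 'shot': 1}
{'vertical_fov': 45.42681394284879, 'cx': 261.3979934660922, 'cy': 191.87785664436038, 'rvec': array([ 2.29627363, -0.27068171,  0.1158771 ]), 'tvec': array([-0.47434473,  0.14633877,  1.48144942]), 'shot': 2}
switch_box a [(0.7, [373.3, 314.2]), (0.7, [434.5, 254.7])]
switch_box b [(0.8, [176.7, 138.5]), (0.73, [243.6, 130.9]), (0.18, [183.5, 173.3])]
router_switch_tip a [(0.65, [263.1, 168.3])]
router_switch_tip b []
lamp_switch_tip a [(0.62, [467.0, 245.2]), (0.17, [269.7, 139.4])]
lamp_switch_tip b [(0.69, [316.4, 168.0]), (0.16, [214.8, 275.9])]
extractor_switch_tip a [(0.58, [422.3, 225.3]), (0.43, [356.2, 290.5])]
extractor_switch_tip b [(0.55, [180.9, 130.5])]
scoop a [(0.76, [277.6, 213.3])]
scoop b [(0.83, [253.3, 197.3])]
scoop_grip a [(0.66, [266.6, 169.2]), (0.6, [280.2, 216.5])]
scoop_grip b [(0.81, [249.6, 198.1])]
scoop_nose a [(0.72, [280.8, 211.8])]
scoop
[... 173 characters left out ...]
 a [(0.92, [224.2, 247.1])]
cutter b []
waste_a a [(0.65, [208.8, 219.7]), (0.42, [187.7, 219.0])]
waste_a b [(0.6, [312.5, 214.3]), (0.45, [244.6, 132.7]), (0.45, [254.2, 198.8]), (0.41, [334.6, 215.4])]
waste_b a [(0.65, [208.8, 219.7]), (0.42, [187.7, 219.0])]
waste_b b [(0.6, [312.5, 214.3]), (0.45, [244.6, 132.7]), (0.45, [254.2, 198.8]), (0.41, [334.6, 215.4])]
waste_c a [(0.65, [208.8, 219.7]), (0.42, [187.7, 219.0])]
waste_c b [(0.6, [312.5, 214.3]), (0.45, [244.6, 132.7]), (0.45, [254.2, 198.8]), (0.41, [334.6, 215.4])]
crate a [(0.84, [167.3, 124.6]), (0.56, [206.5, 258.9])]
crate b [(0.88, [306.3, 324.0])]
push_block a [(0.55, [265.4, 266.6])]
push_block b [(0.58, [287.6, 170.7])]
```

View pics/a.png

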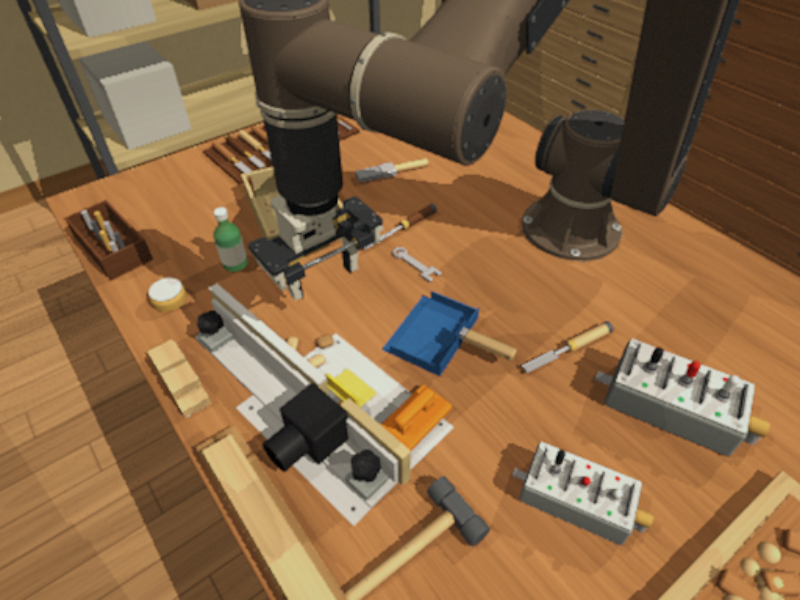

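View pics/b.png

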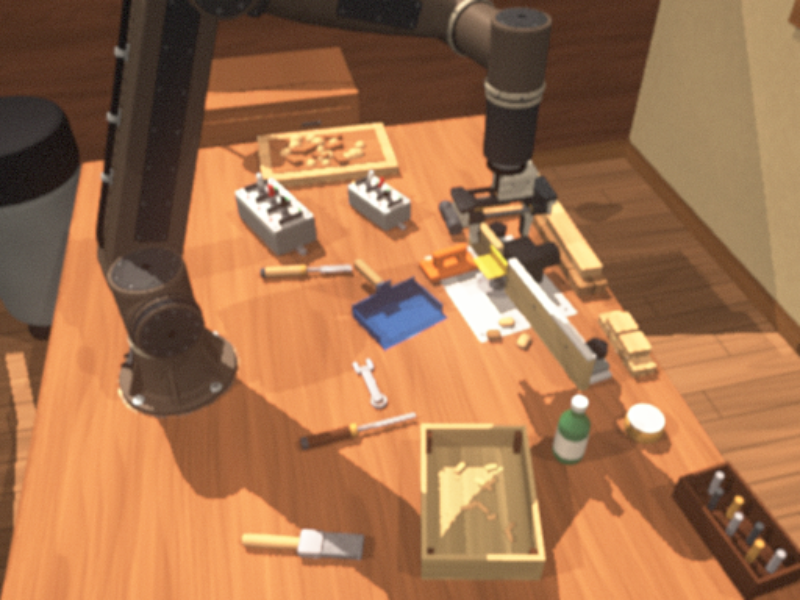

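The scene view shows two switch boxes: the nearer one at (580,490) and a bigger one at (680,395). The scoop is at (435,335), the waste pieces at (293,344), (318,361) and (325,341), and the fence runs from (215,290) to (405,470). In the side view the crate is at (480,500) and the boxes at (275,215) and (380,200).

```bash
cat > h.py <<'E'
import numpy as np,cv2
from scipy.spatial.transform import Rotation as Ro
from plant import ctrl
def ray(s,uv):
    R=cv2.Rodrigues(np.array(s["rvec"],float))[0]; f=192/np.tan(np.radians(s["vertical_fov"])/2)
    q=(np.asarray(uv,float)-[s["cx"],s["cy"]])/f
    if s.get("fish"):
        r=np.linalg.norm(q)+1e-12; d=np.r_[q/r*np.sin(r),np.cos(r)]
    else: d=np.r_[q,1]
    return -R.T@np.array(s["tvec"]), R.T@d/np.linalg.norm(d)
def at(s,uv,z):
    c,d=ray(s,uv); return c+d*(z-c[2])/d[2]
def tri(rs):
    A=0;b=0
    for c,d in rs:
        P=np.eye(3)-np.outer(d,d);A=A+P;b=b+P@c
    return np.linalg.solve(A,b)
def proj(s,X):
    R=cv2.Rodrigues(np.array(s["rvec"],float))[0]; f=192/np.tan(np.radians(s["vertical_fov"])/2)
    p=R@np.asarray(X,float)+s["tvec"]
    if s.get("fish"):
        t=np.arctan2(np.hypot(p[0],p[1]),p[2]); q=p[:2]/np.hypot(p[0],p[1])*t
    else: q=p[:2]/p[2]
    return q*f+[s["cx"],s["cy"]]
def shot(n):
    s=ctrl.snapshot(n); s["fish"]=n=="wrist"; return s
E
python3 - <<'E'
from h import *
a=shot("scene");b=shot("side")
k=512/800
def P(n,s,uv,z): print(n,np.round(at(s,np.array(uv)*k,z),3))
# box small top corners scene, z=.058
for uv in [(538,444),(641,485),(632,528),(523,490)]: P("small",a,uv,.058)
for uv in [(626,342),(754,385),(744,433),(609,390)]: P("big",a,uv,.058)
for uv in [(350,183),(378,172),(409,203),(383,213)]: P("small b",b,uv,.058)
P("redtip a",a,(586,481),.095); P("redtip b",b,(382,183),.095)
for uv in [(293,344),(318,361),(325,341)]: P("waste a",a,uv,.008)
for uv in [(493,335),(506,322),(524,341)]: P("waste b",b,uv,.008)
for uv,z in [((428,295),.0),((385,350),0),((436,371),.0),((513,353),.045),((463,334),.045),((480,303),.03)]: P("scoop a",a,uv,z)
for uv,z in [((353,315),.0),((388,344),0),((444,315),0),((358,264),.045),((384,287),.045)]: P("scoop b",b,uv,z)
for uv,z in [((213,287),.09),((405,440),.09),((410,478),0)]: P("fence a",a,uv,z)
for uv,z in [((508,262),.09),((592,356),.09),((581,383),0)]: P("fence b",b,uv,z)
for uv,z in [((420,427),.065),((527,427),.065),((541,560),.065),((421,573),.065)]: P("crate b",b,uv,z)
P("yellow",a,(350,386),.062);P("yellow b",b,(488,262),.062)
for uv in[(401,415),(452,412)]: P("push",a,uv,.03)
E
```

```text
small [0.523 0.371 0.058]
small [0.45  0.515 0.058]
small [0.515 0.547 0.058]
small [0.598 0.41  0.058]
big [0.238 0.325 0.058]
big [0.14  0.522 0.058]
big [0.243 0.563 0.058]
big [0.349 0.374 0.058]
small b [0.453 0.521 0.058]
small b [0.536 0.556 0.058]
small b [0.583 0.394 0.058]
small b [0.51  0.367 0.058]
redtip a [0.532 0.466 0.095]
redtip b [0.524 0.445 0.095]
waste a [ 0.716 -0.089  0.008]
waste a [ 0.699 -0.024  0.008]
waste a [ 0.662 -0.057  0.008]
waste b [ 0.661 -0.06   0.008]
waste b [ 0.701 -0.029  0.008]
waste b [ 0.719 -0.093  0.008]
scoop a [ 0.416 -0.036  0.   ]
scoop a [0.578 0.028 0.   ]
scoop a [0.531 0.128 0.   ]
scoop a [0.414 0.209 0.045]
scoop a [0.457 0.118 0.045]
scoop a [0.365 0.068 0.03 ]
scoop b [0.379 0.08  0.   ]
scoop b [ 0.436 -0.026  0.   ]
scoop b [0.577 0.033 0.   ]
scoop b [0.415 0.2   0.045]
scoop b [0.457 0.107 0.045]
fence a [ 0.791 -0.244  0.09 ]
fence a [0.699 0.249 0.09 ]
fence a [0.704 0.268 0.   ]
fence b [0.734 0.074 0.09 ]
fence b [ 0.797 -0.236  0.09 ]
fence b [ 0.794 -0.225  0.   ]
crate b [ 0.437 -0.305  0.065]
crate b [ 0.624 -0.35   0.065]
crate b [ 0.556 -0.596  0.065]
crate b [ 0.371 -0.573  0.065]
yellow [0.701 0.095 0.062]
yellow b [0.703 0.117 0.062]
push [0.654 0.179 0.03 ]
push [0.58  0.229 0.03 ]
```

```bash
python3 - <<'E'
from h import *
o=ctrl.get_obs(); print(o["tool_pos"],o["orientation"],o["clock"]); print(Ro.from_euler('xyz',o["orientation"],degrees=True).as_matrix().round(3))
E
```

```text
[ 6.74953382e-01 -1.65170325e-05  2.92142778e-01] [ 1.79995854e+02 -1.21602623e-03 -8.99988881e+01] 1.6
[[ 0. -1. -0.]
 [-1. -0. -0.]
 [ 0.  0. -1.]]
```

>>> send_rows --deltas '[[[-0.05, 0.012, 0], 0], [[-0.1, 0.024, 0], 0], [[-0.15, 0.036, 0], 0], [[-0.2, 0.048, 0], 0], [[-0.25, 0.06, 0], 0]]' --gripper 0

```text
clock: 2.02
tool_pos: [0.6263, 0.2016, 0.2924]
orientation: [-180.0, 0.0, -90.0]
force: [1.2, -0.2, 0.1]
opening: 0.0599
gripper_force: 0.0
```

>>> send_rows --deltas '[[[-0.05, 0.012, 0], -0.07], [[-0.1, 0.024, 0], -0.14], [[-0.15, 0.036, 0], -0.21], [[-0.2, 0.048, 0], -0.28], [[-0.23, 0.06, 0], -0.317]]'

```text
clock: 2.43
tool_pos: [0.578, 0.3876, 0.2918]
orientation: [-180.0, 0.0, -61.0]
force: [0.5, -0.3, -0.4]
opening: 0.0265
gripper_force: 0.0
```

```bash
python3 - <<'E'
from h import *
o=ctrl.get_obs(); print(o["tool_pos"],o["orientation"],o["clock"])
w=shot("wrist"); a=shot("scene")
cv2.imwrite("pics/c.png",cv2.resize(w["color"][:,:,::-1],(800,600)))
x,y=320,250
cv2.imwrite("pics/d.png",cv2.resize(a["color"][y:y+120,x:x+160,::-1],(800,600),interpolation=cv2.INTER_CUBIC))
np.save("w1.npy",w,allow_pickle=True);np.save("a1.npy",a,allow_pickle=True)
for t in "switch_box router_switch_tip lamp_switch_tip extractor_switch_tip".split():
    print(t,[(round(d["conf"],2),np.round(np.array(d["xy"])*[800,600],1).tolist()) for d in ctrl.boxes_of(w,t)][:4])
c=np.array([.523,.46]);R=lambda t:np.array([[np.cos(t),-np.sin(t)],[np.sin(t),np.cos(t)]])
print("pred tip px",proj(w,np.r_[c+R(np.radians(28.5))@[.016,0],.0966])*800/512, proj(a,np.r_[c+R(np.radians(28.5))@[.016,0],.0966]))
E
```

```text
[0.57800045 0.38763119 0.29184148] [-1.79981570e+02  9.01263652e-03 -6.10177974e+01] 2.4333
switch_box [(0.67, [418.6, 334.9]), (0.57, [665.0, 438.6])]
router_switch_tip [(0.6, [421.0, 399.8])]
lamp_switch_tip [(0.53, [413.9, 454.4])]
extractor_switch_tip [(0.73, [442.0, 349.9]), (0.57, [346.2, 31.7])]
pred tip px [398.8121854  411.15893559] [374.42375421 309.32581513]
```

View pics/c.png

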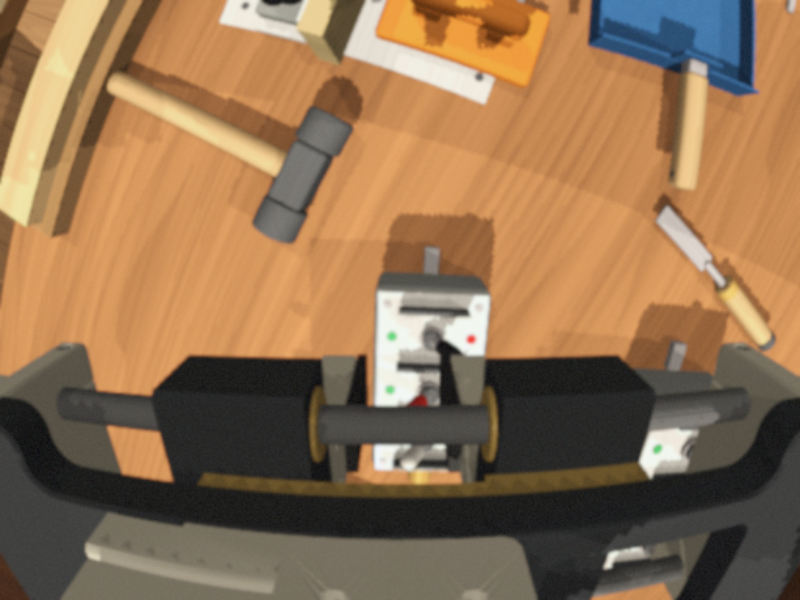

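View pics/d.png

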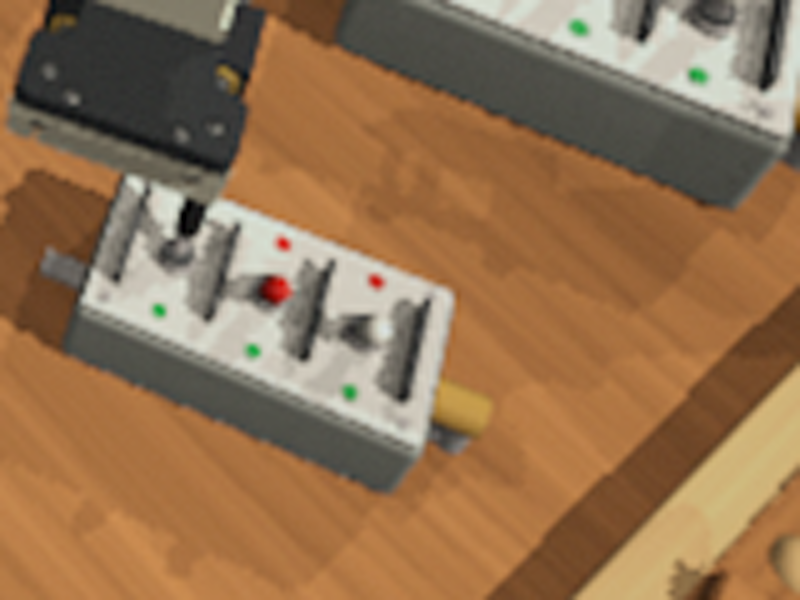

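The close crop confirms the smaller box at scene (580,490): its red bat leans to the green side at crop pixel (275,289), with black and white beside it. In the wrist view its lid runs from (377,290) to (489,292), and the bigger box is at (680,430).

```bash
python3 - <<'E'
from h import *
w=np.load("w1.npy",allow_pickle=True).item();a=np.load("a1.npy",allow_pickle=True).item()
k=512/800
for uv in [(377,290),(489,293),(375,469)]: print(at(w,np.array(uv)*k,.058).round(4))
for p in [(391,336),(471,339),(390,390)]: print("dot w",at(w,np.array(p)*k,.059).round(4))
C=lambda p:np.array(p)/5+[320,250]
for p in [(283,243),(252,351)]: print("red/green dots",at(a,C(p),.059).round(4))
print("tip",at(a,C((275,286)),.0966).round(4))
E
```

```text
[0.589  0.4068 0.058 ]
[0.5159 0.3688 0.058 ]
[0.5163 0.5488 0.058 ]
dot w [0.5632 0.4329 0.059 ]
dot w [0.5091 0.4059 0.059 ]
dot w [0.5422 0.4732 0.059 ]
red/green dots [0.4904 0.4461 0.059 ]
red/green dots [0.5445 0.4728 0.059 ]
tip [0.532  0.4651 0.0966]
```

>>> send_rows --deltas '[[[-0.05, -0.02, 0], 0], [[-0.1, -0.046, 0], 0], [[-0.117, -0.046, 0], 0.01], [[-0.117, -0.046, 0.04], 0.022], [[-0.117, -0.046, 0.08], 0.022]]'

```text
clock: 3.15
tool_pos: [0.5676, 0.4847, 0.2297]
orientation: [-179.7, 0.1, -63.5]
force: [-1.0, 0.1, -1.0]
opening: 0.0002
gripper_force: 0.0
```

```bash
python3 - <<'E'
from h import *
w=shot("scene");o=ctrl.get_obs();print(o["tool_pos"],o["orientation"],o["opening"],o["clock"])
w=shot("scene")
cv2.imwrite("pics/e.png",cv2.resize(w["color"][200:350,300:500,::-1],(800,600),interpolation=cv2.INTER_CUBIC))
E
```

```text
[0.56502763 0.48169699 0.22000892] [ 1.79557835e+02 -7.20858460e-02 -6.36006199e+01] 0.000737921890833956 3.2
```

View pics/e.png

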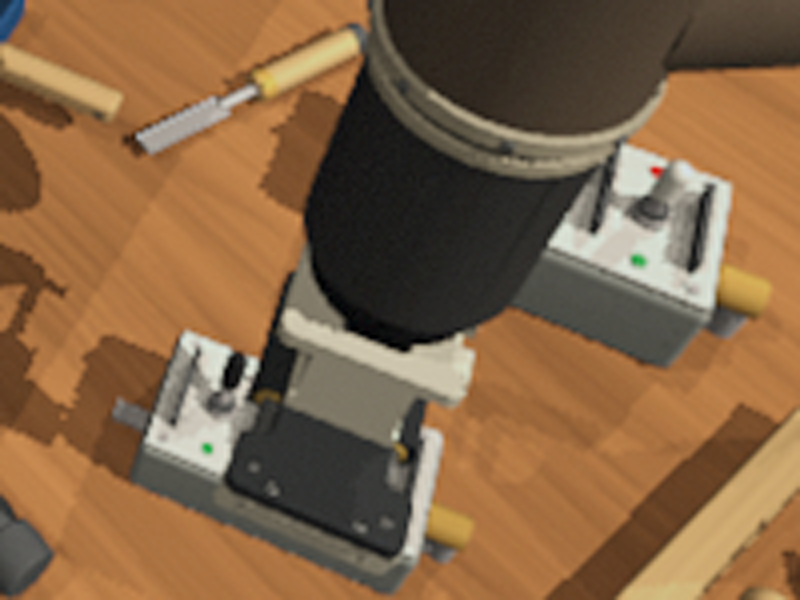

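The crop shows the gripper over the red bat's green side, with the black bat at (235,370) clear.

>>> send_rows --deltas '[[[0, 0, 0.035], 0], [[0, 0, 0.07], 0], [[0, 0, 0.1], 0], [[0, 0, 0.1], 0], [[0, 0, 0.1], 0]]'

```text
clock: 3.67
tool_pos: [0.5675, 0.4828, 0.1489]
orientation: [180.0, -0.1, -63.5]
force: [0.2, 0.4, 1.3]
opening: 0.0004
gripper_force: 0.0
```

>>> send_rows --deltas '[[[0, 0.01, 0], 0], [[0, 0.02, 0], 0], [[0, 0.03, 0], 0], [[0, 0.04, 0], 0], [[0, 0.05, 0], 0]]'

```text
clock: 4.08
tool_pos: [0.5302, 0.4659, 0.1499]
orientation: [-179.9, 0.1, -63.4]
force: [-0.2, -0.5, -0.1]
opening: 0.0005
gripper_force: 0.0
```

>>> send_rows --deltas '[[[0, 0.004, 0], 0], [[0, 0.006, 0], 0], [[0, 0.006, 0], 0], [[0, -0.03, 0], 0], [[0, -0.06, 0], 0]]'

```text
clock: 4.5
tool_pos: [0.5737, 0.4876, 0.1484]
orientation: [179.9, -0.0, -63.4]
force: [0.7, 1.0, 0.0]
opening: 0.0009
gripper_force: 0.0
```

>>> send_rows --deltas '[[[0, 0, -0.04], 0], [[0, 0, -0.08], 0], [[0, 0, -0.13], 0], [[-0.03, 0, -0.18], 0], [[0.06, 0, -0.18], 0]]'

```text
clock: 4.92
tool_pos: [0.5812, 0.4778, 0.2977]
orientation: [-179.4, 0.2, -63.0]
force: [2.5, -0.9, 1.1]
opening: 0.0004
gripper_force: 0.0
```

>>> send_rows --deltas '[[[0.05, 0.02, 0], 0], [[0.1, 0.04, 0], 0], [[0.15, 0.06, 0], 0], [[0.2, 0.08, 0], 0], [[0.25, 0.1, 0], 0]]' --gripper 1

```text
clock: 5.33
tool_pos: [0.5995, 0.2598, 0.2899]
orientation: [179.9, -0.0, -63.4]
force: [1.1, -0.3, -0.1]
opening: 0.0285
gripper_force: 0.0
```

```bash
python3 - <<'E'
from h import *
w=shot("wrist");a=shot("scene");o=ctrl.get_obs();print(o["tool_pos"],o["orientation"],o["opening"],o["clock"])
np.save("w2.npy",w,allow_pickle=True)
im=np.zeros((600,800,3),np.uint8)
im[:300,:400]=cv2.resize(a["color"][260:350,310:430,::-1],(400,300),interpolation=cv2.INTER_CUBIC)
im[:300,400:]=cv2.resize(a["color"][140:320,110:350,::-1],(400,300))
im[300:,:400]=cv2.resize(w["color"][:,:,::-1],(400,300))
np.save("a2.npy",a,allow_pickle=True)
cv2.imwrite("pics/f.png",im)
for t in "scoop scoop_grip scoop_nose waste_a".split():
  for n,s in (("w",w),("a",a)):
    print(t,n,[(round(d["conf"],2),np.round(np.array(d["xy"])*[512,384],1).tolist(),at(s,np.array(d["xy"])*[512,384],.0 if t=="scoop_nose" else .008 if t=="waste_a" else .042).round(3)[:2]) for d in ctrl.boxes_of(s,t)][:3])
E
```

```text
[0.59989679 0.25640615 0.29065833] [ 1.79902572e+02 -1.53899945e-02 -6.37008358e+01] 0.03611457598029577 5.4333
scoop w [(0.82, [406.6, 80.2], array([0.49 , 0.071])), (0.3, [246.4, 297.8], array([0.534, 0.425]))]
scoop a [(0.73, [265.0, 215.1], array([0.533, 0.062]))]
scoop_grip w [(0.9, [403.7, 83.8], array([0.491, 0.078])), (0.31, [258.8, 107.0], array([0.633, 0.19 ]))]
scoop_grip a [(0.84, [267.3, 212.1], array([0.52 , 0.057]))]
scoop_nose w [(0.65, [409.1, 231.3], array([0.346, 0.243])), (0.63, [404.4, 85.4], array([0.472, 0.065]))]
scoop_nose a [(0.89, [268.8, 213.8], array([0.498, 0.039])), (0.39, [279.9, 339.1], array([0.723, 0.361]))]
waste_a w []
waste_a a [(0.52, [186.3, 217.0], array([ 0.712, -0.102]))]
```

View pics/f.png

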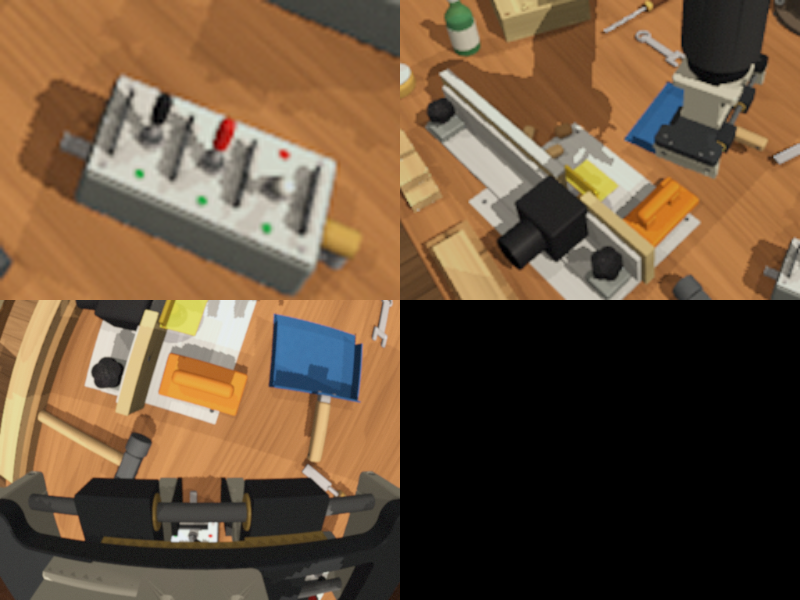

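The red bat now leans to the red dot while black and white are unchanged. In the wrist panel the scoop handle runs from (324,395) to (316,460) and the heel from (271,387) to (357,400).

```bash
python3 - <<'E'
from h import *
w=np.load("w2.npy",allow_pickle=True).item()
f=lambda n,uv,z:print(n,at(w,np.array([uv[0],uv[1]-300])*1.28,z).round(4))
f("hstart",(324,394),.052);f("hend",(316,461),.052)
f("heelL",(271,388),.03);f("heelR",(357,401),.03)
f("noseL",(276,316),0);f("noseR",(361,335),0.02)
f("wrench",(388,300),0);f("wrench",(378,345),0)
f("fence topend",(157,313),.09);f("fence2",(129,413),.09)
f("push",(166,354),.04);f("push",(247,371),.04);f("push",(161,398),.02)
E
```

```text
hstart [0.4605 0.1115 0.052 ]
hend [0.4134 0.2102 0.052 ]
heelL [0.5358 0.146  0.03  ]
heelR [0.3808 0.0787 0.03  ]
noseL [0.5762 0.0244 0.    ]
noseR [ 0.4235 -0.0396  0.02  ]
wrench [ 0.3768 -0.1849  0.    ]
wrench [ 0.3647 -0.0637 -0.    ]
fence topend [0.7257 0.1318 0.09  ]
fence2 [0.7022 0.265  0.09  ]
push [0.6998 0.1735 0.04  ]
push [0.5828 0.1428 0.04  ]
push [0.6805 0.2383 0.02  ]
```

>>> send_rows --deltas '[[[0.009, 0.05, 0], 0], [[0.018, 0.1, 0], 0], [[0.027, 0.15, 0], 0], [[0.036, 0.2, 0], 0.01], [[0.043, 0.236, 0], 0.021]]'

```text
clock: 6.25
tool_pos: [0.444, 0.1453, 0.2901]
orientation: [179.9, 0.0, -65.3]
force: [-0.4, 0.0, 1.1]
opening: 0.0877
gripper_force: 0.0
```

>>> send_rows --deltas '[[[0, 0, 0.04], 0], [[0, 0, 0.08], 0], [[0, 0, 0.12], 0], [[0, 0, 0.12], 0], [[0, 0, 0.12], 0]]'

```text
clock: 6.67
tool_pos: [0.4461, 0.1466, 0.1939]
orientation: [179.8, -0.1, -65.3]
force: [0.0, 0.2, 0.9]
opening: 0.0876
gripper_force: 0.0
```

```bash
python3 - <<'E'
from h import *
b=shot("side");w=shot("wrist");o=ctrl.get_obs();print(o["tool_pos"],o["orientation"],o["opening"],o["clock"])
im=np.zeros((480,800,3),np.uint8)
im[:300,:400]=cv2.resize(b["color"][120:270,180:380,::-1],(400,300),interpolation=cv2.INTER_CUBIC)
im[:300,400:]=cv2.resize(w["color"][:,:,::-1],(400,300))
np.save("b3.npy",b,allow_pickle=True);np.save("w3.npy",w,allow_pickle=True)
cv2.imwrite("pics/g.png",im[:300])
E
```

```text
[0.447492   0.14752852 0.1960407 ] [-1.79907120e+02 -1.09590593e-02 -6.52784662e+01] 0.08777991956976566 6.7667
```

View pics/g.png

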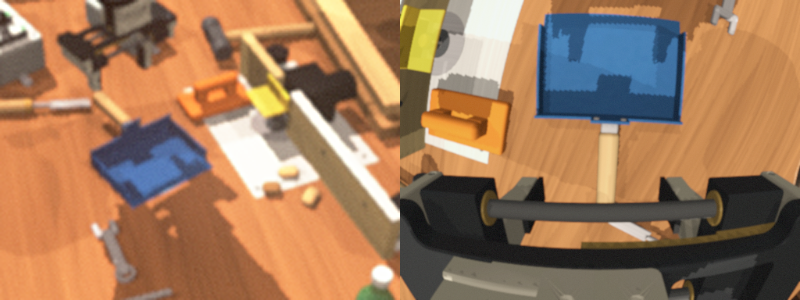

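The handle lies between the open fingers at (607,165), and the pan is straight ahead.

>>> send_rows --deltas '[[[0.012, 0, 0.04], 0], [[0.012, 0, 0.08], 0], [[0.012, 0, 0.12], 0], [[0.012, 0, 0.132], 0], [[0.012, 0, 0.132], 0]]'

```text
clock: 7.18
tool_pos: [0.4505, 0.1379, 0.088]
orientation: [179.9, -0.0, -65.3]
force: [0.0, 0.5, 0.8]
opening: 0.0874
gripper_force: 0.0
```

>>> send_rows --deltas '[[[0, 0, 0], 0], [[0, 0, 0], 0], [[0, 0, 0], 0], [[0, 0, 0], 0], [[0, 0, 0], 0]]' --gripper 0

```text
clock: 7.6
tool_pos: [0.451, 0.1383, 0.0899]
orientation: [-179.9, 0.0, -65.3]
force: [0.2, -1.3, 0.8]
opening: 0.0598
gripper_force: 0.0
```

>>> send_rows --deltas '[[[0, 0, 0], 0], [[0, 0, 0], 0], [[0, 0, 0], 0], [[0, 0, 0], 0], [[0, 0, 0], 0]]'

```text
clock: 8.02
tool_pos: [0.45, 0.1375, 0.0887]
orientation: [179.9, -0.0, -65.4]
force: [-2.1, -0.6, 1.1]
opening: 0.0267
gripper_force: 1.0
```

>>> send_rows --deltas '[[[0, 0, -0.02], 0], [[0, 0, -0.04], 0], [[0, 0, -0.06], 0], [[0, 0, -0.06], 0], [[0, 0, -0.06], 0]]'

```text
clock: 8.43
tool_pos: [0.4506, 0.1381, 0.1371]
orientation: [-179.9, 0.0, -65.4]
force: [-0.3, 0.0, -2.9]
opening: 0.0215
gripper_force: 30.0
```

```bash
python3 - <<'E'
from h import *
b=shot("side");w=shot("wrist");a=shot("scene");o=ctrl.get_obs();print(o["tool_pos"],o["orientation"],o["opening"],o["gripper_force"],o["force"],o["moment"],o["clock"])
im=np.zeros((600,800,3),np.uint8)
im[:300,:400]=cv2.resize(b["color"][120:270,180:380,::-1],(400,300),interpolation=cv2.INTER_CUBIC)
im[:300,400:]=cv2.resize(w["color"][:,:,::-1],(400,300))
im[300:,:400]=cv2.resize(a["color"][160:280,200:360,::-1],(400,300),interpolation=cv2.INTER_CUBIC)
im[300:,400:]=cv2.resize(b["color"][130:220,280:400,::-1],(400,300),interpolation=cv2.INTER_CUBIC)
np.save("b4.npy",b,allow_pickle=True);np.save("w4.npy",w,allow_pickle=True)
cv2.imwrite("pics/i.png",im)
E
```

```text
[0.44987684 0.13741861 0.135808  ] [ 1.79896863e+02 -1.11846809e-02 -6.53599854e+01] 0.022223961724735765 29.99703973531723 [ 0.52771353  0.09650685 -3.30531329] [ 0.14253285  0.09349268 -0.00732877] 8.5833
```

View pics/i.png

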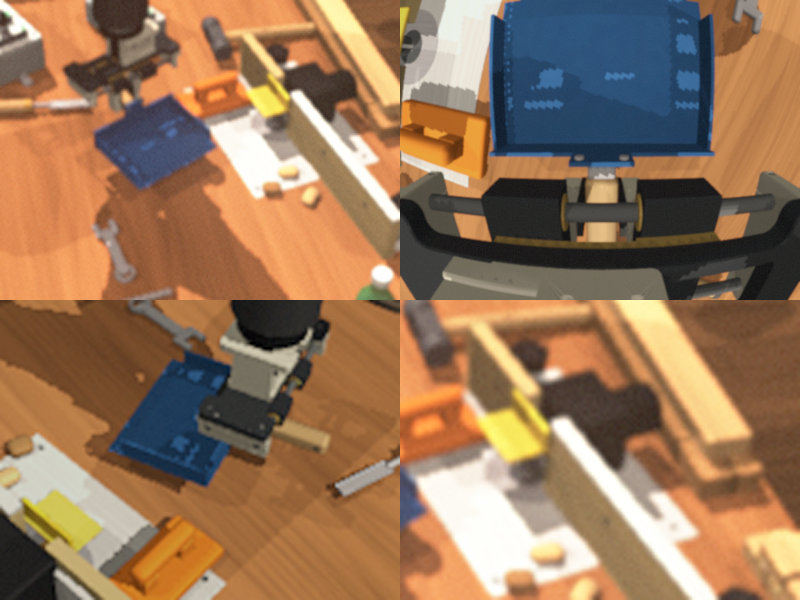

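The scoop hangs in the grip over the bench. In the scene panel its nose corners are at (110,445) and (210,485); the waste pieces in the lower-right panel are at (520,580), (547,552) and (588,588).

```bash
python3 - <<'E'
from h import *
from scipy.optimize import least_squares
b=np.load("b4.npy",allow_pickle=True).item();a=shot("scene")
o=ctrl.get_obs(); g=np.array(o["tool_pos"])-[0,0,.047]
def nose(y,xg,pitch): # pitch>0 nose down
    return g+Ro.from_euler('ZY',[-65.4,pitch],degrees=True).apply([.075-xg,y,-.042])
obs=[(a,.085,(244,218)),(a,-.085,(284,234))]
# which corner is which: try both
for sgn in (1,-1):
  r=least_squares(lambda p:np.concatenate([proj(s,nose(sgn*y,p[0],p[1]))-uv for s,y,uv in obs]),[-.09,0],x_scale=[.01,3])
  print(sgn,r.x,r.fun.round(1))
# side nose corners in panel (400x300 of 200x150 crop)
for uv in [(145,187),(213,143),(97,143)]:
  print(uv,np.array(uv)/2+[180,120])
for y in(.085,-.085): print([proj(b,nose(y,-.087,p)).round(1) for p in (0,10)])
# fence & waste: b4 panel scale 3.333, offset 280,130 ; row -300, col -400
q=lambda u,v:np.array([(u-400)/3.3333+280,(v-300)/3.3333+130])
for u,v in [(520,580),(547,552),(588,588)]: print("waste",at(b,q(u,v),.010).round(4))
E
```

```text
1 [-0.12788678 39.54362742] [  7.1  26.1  -9.5 -26. ]
-1 [-0.12789114 41.24652174] [ 31.8  -8.7 -31.6  11.3]
(145, 187) [252.5 213.5]
(213, 143) [286.5 191.5]
(97, 143) [228.5 191.5]
[array([290.1, 192.2]), array([288. , 196.6])]
[array([250.4, 214. ]), array([248.8, 218.2])]
waste [ 0.6619 -0.0609  0.01  ]
waste [ 0.7018 -0.0287  0.01  ]
waste [ 0.7246 -0.0877  0.01  ]
```

```bash
python3 - <<'E'
from h import *
b=np.load("b4.npy",allow_pickle=True).item()
q=lambda u,v:np.array([(u-400)/3.3333+280,(v-300)/3.3333+130])
# edge search: save crop of fence for one look
im=cv2.resize(b["color"][150:260,300:400,::-1],(800,880),interpolation=cv2.INTER_CUBIC)
im=cv2.resize(b["color"][150:255,290:400,::-1],(628,600),interpolation=cv2.INTER_CUBIC)
cv2.imwrite("pics/j.png",im)
# fence model overlay: corners
o=np.array([.745,.0025]);t=np.radians(10.6)
for (fx,fy,z) in [(0,-.25,0),(0,-.25,.09),(0,.065,0),(0,.065,.09),(0,.25,.09)]:
    p=o+np.array([[np.cos(t),-np.sin(t)],[np.sin(t),np.cos(t)]])@[fx,fy]
    u=proj(b,np.r_[p,z]); print(fx,fy,z,((u-[290,150])*5.714).round(0))
E
```

```text
0 -0.25 0 [476. 568.]
0 -0.25 0.09 [504. 456.]
0 0.065 0 [191. 219.]
0 0.065 0.09 [204. 109.]
0 0.25 0.09 [ 62. -55.]
```

View pics/j.png

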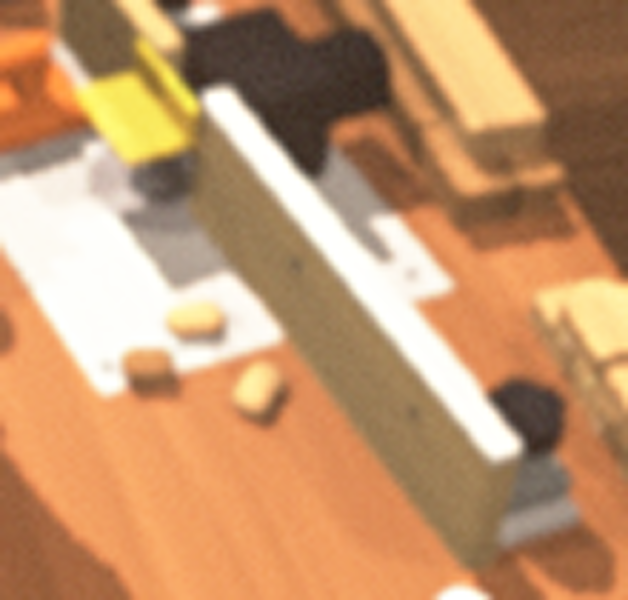

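The fence's front face runs from (475,568) to (190,210) in this crop. The wastes are at (148,368), (197,319) and (260,390), matching the computed positions.

>>> send_rows --deltas '[[[0.05, 0.0193, 0], 0], [[0.1, 0.0386, 0], -0.07], [[0.15, 0.058, 0], -0.14], [[0.2, 0.077, 0], -0.21], [[0.25, 0.0966, 0], -0.28]]'

```text
clock: 9.05
tool_pos: [0.4619, -0.0511, 0.1361]
orientation: [179.9, 0.0, -41.2]
force: [0.9, -0.6, -2.3]
opening: 0.0221
gripper_force: 30.0
```

>>> send_rows --deltas '[[[0, 0, 0], -0.07], [[0, 0, 0], -0.14], [[0, 0, 0], -0.21], [[0, 0, 0], -0.28], [[0, 0, 0], -0.35]]'

```text
clock: 9.47
tool_pos: [0.4619, -0.0499, 0.1359]
orientation: [179.9, 0.1, -9.8]
force: [-0.6, 0.4, -3.2]
opening: 0.022
gripper_force: 30.0
```

>>> send_rows --deltas '[[[0, 0, 0], -0.07], [[0, 0, 0], -0.14], [[0, 0, 0], -0.214], [[0, 0, 0], -0.214], [[0, 0, 0], -0.214]]'

```text
clock: 9.88
tool_pos: [0.4621, -0.0496, 0.1362]
orientation: [180.0, 0.1, 9.0]
force: [0.4, 0.4, -3.1]
opening: 0.0216
gripper_force: 30.0
```

```bash
python3 - <<'E'
from h import *
o=ctrl.get_obs();print(o["tool_pos"],o["orientation"],o["force"],o["clock"])
b=shot("side"); o=ctrl.get_obs();p=np.array(o["tool_pos"]);print(p)
yaw=np.radians(o["orientation"][2]);tx=np.array([np.cos(yaw),np.sin(yaw)]);ty=np.array([np.sin(yaw),-np.cos(yaw)])
d=np.array([.4653,-.1068])-p[:2]; print("tx,ty",tx,ty,"shift share",d@tx/.8,d@ty/.8,"yaw",o["orientation"][2])
for uv in [(415,415),(300,442)]: print("chisel",at(b,np.array(uv)*.64,.01))
E
```

```text
[ 0.4621162  -0.04955098  0.13616831] [1.79986714e+02 9.06515749e-02 9.00980525e+00] [ 0.40071585  0.38104927 -3.0760728 ] 9.8833
[ 0.46220643 -0.04952151  0.13631769]
tx,ty [0.98774255 0.15609184] [ 0.15609184 -0.98774255] shift share -0.0073563157552744675 0.07132410581190345 yaw 8.9801248160644
chisel [ 0.44492459 -0.23416796  0.01      ]
chisel [ 0.22148702 -0.24583183  0.01      ]
```

>>> send_rows --deltas '[[[-0.004, 0.035, 0], -0.018], [[-0.007, 0.0713, 0], -0.018], [[-0.007, 0.0713, 0.02], -0.018], [[-0.007, 0.0713, 0.04], -0.018], [[-0.007, 0.0713, 0.058], -0.018]]'

```text
clock: 10.35
tool_pos: [0.4654, -0.1075, 0.09]
orientation: [180.0, 0.1, 10.6]
force: [-19.0, -0.5, 35.4]
opening: 0.0215
gripper_force: 30.0
```

>>> send_rows --deltas '[[[0, 0, 0.001], 0], [[0, 0, 0.002], 0], [[0, 0, 0.002], 0], [[0, 0, 0.002], 0], [[0, 0, 0.002], 0]]'

```text
clock: 10.77
tool_pos: [0.4663, -0.1065, 0.089]
orientation: [-180.0, -0.0, 10.8]
force: [-0.4, -0.0, -2.4]
opening: 0.0214
gripper_force: 30.0
```

```bash
python3 - <<'E'
from h import *
b=shot("side");o=ctrl.get_obs();print(o["tool_pos"],o["orientation"],o["force"],o["moment"],o["clock"])
cv2.imwrite("pics/k.png",cv2.resize(b["color"][125:265,210:400,::-1],(760,560),interpolation=cv2.INTER_CUBIC))
np.save("b5.npy",b,allow_pickle=True)
g=np.array(o["tool_pos"])-[0,0,.047]
for p in (0,4): 
  for v in [(.162,.085,-.042),(.162,-.085,-.042),(.03,-.085,-.042)]:
    print(p,v,((proj(b,g+Ro.from_euler('ZY',[o["orientation"][2],p],degrees=True).apply(v))-[210,125])*4).round(0))
E
```

```text
[ 0.46632155 -0.10650166  0.0890601 ] [-1.79998020e+02 -3.00864434e-02  1.08057938e+01] [ 0.01941474  0.25423739 -2.56868652] [-0.18580801  0.16540664  0.00124667] 10.8167
0 (0.162, 0.085, -0.042) [341. 320.]
0 (0.162, -0.085, -0.042) [438. 454.]
0 (0.03, -0.085, -0.042) [290. 506.]
4 (0.162, 0.085, -0.042) [337. 330.]
4 (0.162, -0.085, -0.042) [433. 464.]
4 (0.03, -0.085, -0.042) [287. 508.]
```

View pics/k.png

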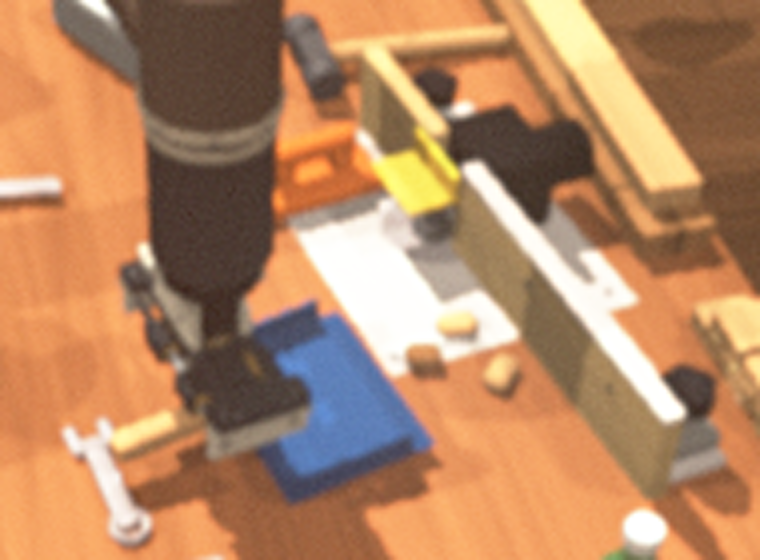

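The scoop lies flat in front of the pieces, with its nose corners at (338,318) and (432,445). The pieces are ahead at (425,358), (457,325) and (500,373).

>>> send_rows --deltas '[[[0.01, 0, 0.0004], 0], [[0.022, 0, 0.0005], 0], [[0.034, 0, 0.0005], 0], [[0.046, 0, 0.0005], 0], [[0.058, 0, 0.0005], 0]]'

```text
clock: 11.23
tool_pos: [0.5131, -0.0976, 0.0884]
orientation: [180.0, -0.0, 10.8]
force: [-1.0, 1.0, -2.0]
opening: 0.0221
gripper_force: 30.0
```

>>> send_rows --deltas '[[[0.012, 0, 0], 0], [[0.024, 0, 0], 0], [[0.036, 0, 0], 0], [[0.048, 0, 0], 0], [[0.058, 0, 0], 0]]'

```text
clock: 11.65
tool_pos: [0.5583, -0.089, 0.0884]
orientation: [180.0, 0.0, 10.8]
force: [-2.2, -1.3, -1.5]
opening: 0.0218
gripper_force: 30.0
```

>>> send_rows --deltas '[[[0.007, 0, 0], 0], [[0.014, 0, 0], 0], [[0.021, 0, 0], 0], [[0.028, 0, 0], 0], [[0.035, 0, 0], 0]]'

```text
clock: 12.07
tool_pos: [0.5851, -0.0839, 0.0887]
orientation: [180.0, -0.0, 10.8]
force: [-3.6, -0.7, 1.4]
opening: 0.0217
gripper_force: 30.0
```

```bash
python3 - <<'E'
from h import *
b=shot("side");w=shot("wrist");o=ctrl.get_obs();print(o["tool_pos"],o["orientation"],o["force"],o["moment"],o["clock"])
im=np.zeros((600,800,3),np.uint8)
im[:,:400]=cv2.resize(b["color"][160:260,300:367,::-1],(400,600),interpolation=cv2.INTER_CUBIC)
im[:300,400:]=cv2.resize(w["color"][:,:,::-1],(400,300))
im[300:,400:]=cv2.resize(w["color"][0:150,156:356,::-1],(400,300),interpolation=cv2.INTER_CUBIC)
cv2.imwrite("pics/l.png",im)
E
```

```text
[ 0.58621226 -0.08364351  0.08880843] [ 1.79986527e+02 -1.07914264e-01  1.08597182e+01] [-0.79811103  0.33552152  0.15300702] [ 0.02868411 -0.12352628  0.02741823] 12.1667
```

View pics/l.png

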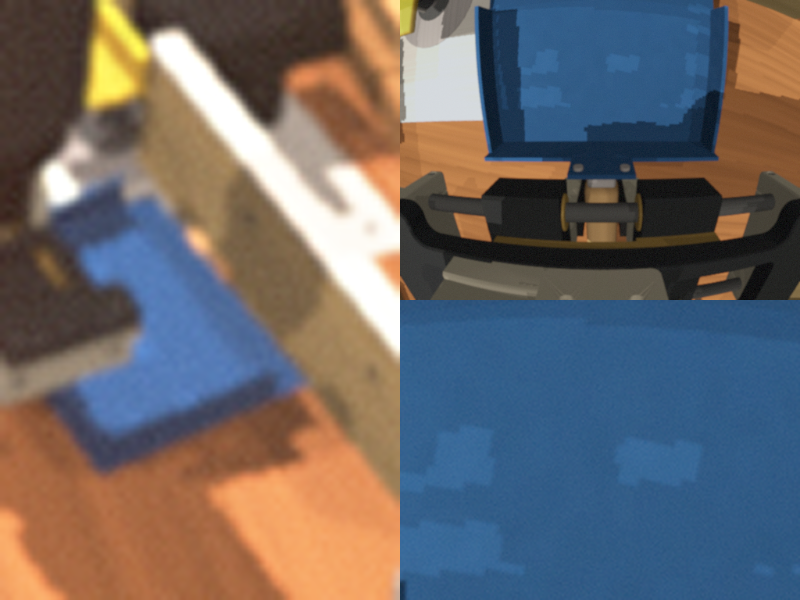

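The left panel shows the nose near the fence, with its right corner at (305,385). One piece is visible in the gap at (200,240); the other two can't be made out. That was my 11th picture, one over the limit, so from here I'll work from numbers only.

```bash
cat > wl.py <<'E'
from h import *
def wl():
  for n in ("side","scene","wrist"):
    s=shot(n)
    for d in ctrl.cut_out(s,"waste_a")[:6]:
        uv=np.array(d["xy"])*[512,384]; P=at(s,uv,.012); r=P[:2]-[.745,.0025]; t=np.radians(10.6)
        c=s["color"][d["pixels"]].mean(0).astype(int) if d["pixels"].any() else 0
        print(n,round(d["conf"],2),uv.round(1),"fence xy",(np.array([[np.cos(t),np.sin(t)],[-np.sin(t),np.cos(t)]])@r).round(3),d["pixels"].sum(),c)
E
python3 - <<'E'
from wl import *
wl()
s=shot("side")
hsv=cv2.cvtColor(s["color"],cv2.COLOR_RGB2HSV)
# ascii map of region: B blue, W bright wood, o other wood, . dark
for y in range(185,228):
    print(y,"".join("B" if 95<h<130 and sa>80 else "w" if (h<25 and sa>60 and v>150) else "o" if (h<25 and sa>60 and v>80) else "." if v<80 else "-" for h,sa,v in hsv[y,305:365]))
E
```

```text
scene 0.61 [206.9 212.6] fence xy [-0.104 -0.06 ] 1868 [ 43  79 113]
wrist 0.55 [259.3 107.3] fence xy [-0.096 -0.056] 68733 [ 44  76 109]
185 ....-------------ooowwooowwwwwwwww------------------oooowwww
186 ..----------------wwwwwoooowwwwwwww-----------------wwwwwwww
187 .-----------------wwwwwowwwwwwwwwwww-----------------wwwwwww
188 .------------------wwwwwoowwwwwwwwwo-------------------wwwww
189 o------------------wwwwwoowwwwwwwwooo-------------------wwww
190 o--------------------wwwwwowwwwwwooooo------------------wwww
191 o------------B-------wwwwwwwwwwwooooooo------------------www
192 o---------BBBB--------wwwowwwwwwooooooo-------------------ww
193 o--------BB-BB---------wooowwwwwoooooooo-------------------w
194 ow-------B-B--BBBBBBB---oooowwwwooooooooo-------------------
195 o----------BBBBBBBBBBB---oooowwwoooooooooo------------------
196 oo----B-BBBBBBBBBBBBBBB---ooowwwoooooooooow-----------------
197 o--.-BBBBBBBBBBBBBBBBBBB--owwwwwooooooooooow----------------
198 .-...BBBBBBBB-BBBBBBBBBBB-wwwwwwoooooooooooo----------------
199 .....-BBBBBBBBBBBBBBBBBBB--wwwwwooooooooooooo--
[... 1133 characters left out ...]
-o-oo---BBBBBBBBBBBBBBBBBBBBBBB-oowwwwwwwwwwwwwwww
218 ....oooo-o--o-o--BBBBBBBBBBBBBBBBBBBBBBBB--owwwwwwwwwwwwwwww
219 .oooooo-owwww----BBBBBBBBBBBBBBBBBBBBBBBBB--oowwwwwwwwwwwwww
220 oo-o-o-ww--------BBBBBBBBBBBBBBBBBBBBBBBBBB--oowwwwwwwwwwwww
221 ooo-w-ww-------BBBBBBBBBBBBBBBBBBBBBBBBBBBBB--oowwwwwwwwwoww
222 w-w--------BBBBBBBBBBBBBBBBBBBBBBBBBBBBBBBBBB-oowwwwwwwwooww
223 -www-----BBBBBBBBBBBBBBBBBBBBBBBBBBBBBB-BBBBB-ooooowwwwwwoww
224 woo-----BBBBBBBBBBBBBBBBBBBBBBBBBBBBB---BBBB--oooooowwwwwwww
225 oo-----BBBBBBBBBBBBBBBBBBBBBBBBBBBBB---------wwwoooowwwwwwww
226 ooo.--BBBBBBBBBBBBBBBBBBBBBBBBBBB---------ooowwwwoooowwwwwww
227 ooo-.---BBBBBBBBBBBBBBBBBBBBBBBB-------ooooooowwwooooowwwwww
```

```bash
python3 - <<'E'
from h import *
b=shot("side");o=ctrl.get_obs();g=np.array(o["tool_pos"])-[0,0,.047]
print(o["tool_pos"],o["force"],o["moment"])
for p in (5,0,-5,-10): 
  print(p,[proj(b,g+Ro.from_euler('ZY',[10.8,p],degrees=True).apply(v)).round(1).tolist() for v in [(.162,.085,-.042),(.162,-.085,-.042),(.032,-.085,-.042),(.142,-.085,-.016)]])
t=np.radians(10.6);R=np.array([[np.cos(t),-np.sin(t)],[np.sin(t),np.cos(t)]])
for fy in (.03,-.05,-.14): print("fence foot",fy,proj(b,np.r_[np.array([.745,.0025])+R@[0,fy],0]).round(1))
E
```

```text
[ 0.5849207  -0.08386612  0.08864899] [-0.14811492  0.2320008  -0.4945806 ] [-0.0232334  -0.27827968  0.00730268]
5 [[324.0, 198.5], [349.8, 230.5], [315.8, 240.3], [346.2, 226.3]]
0 [[325.4, 195.3], [351.4, 227.2], [316.9, 239.4], [347.2, 223.5]]
-5 [[326.6, 192.1], [352.8, 223.9], [317.9, 238.4], [347.9, 220.8]]
-10 [[327.4, 188.9], [353.8, 220.7], [318.9, 237.4], [348.3, 218.1]]
fence foot 0.03 [328.3 194.3]
fence foot -0.05 [340.1 208.7]
fence foot -0.14 [354.3 226.2]
```

```bash
python3 - <<'E'
from h import *
b0=np.load("b5.npy",allow_pickle=True).item()["color"].astype(float);s=shot("side");c=s["color"].astype(float)
r=lambda im:im[...,2]/(im[...,0]+1)
g=lambda im:im[...,1]/(im[...,0]+1)
for n,(u,v) in dict(c=(316,214),b=(324,206),a=(335,218),fence=(350,210),fence2=(365,235),fsh=(340,200)).items(): print(n,b0[v-1:v+2,u-1:u+2].mean((0,1)).round(),"b/r",r(b0[v-1:v+2,u-1:u+2]).mean().round(2),"g/r",g(b0[v-1:v+2,u-1:u+2]).mean().round(2))
G=cv2.GaussianBlur(c,(0,0),.8)
print("now b/r*10 and brightness/26")
for y in range(190,232,1): print(y," ".join("BB" if G[y,x,2]>G[y,x,0] else "%d%s"%(min(9,10*r(G)[y,x]),chr(97+int(G[y,x,0]/26))) for x in range(322,358)))
E
```

```text
c [197. 137.  92.] b/r 0.46 g/r 0.69
b [250. 219. 150.] b/r 0.6 g/r 0.87
a [250. 210. 141.] b/r 0.56 g/r 0.83
fence [125. 101.  73.] b/r 0.58 g/r 0.8
fence2 [159. 128.  88.] b/r 0.55 g/r 0.8
fsh [155. 126.  88.] b/r 0.57 g/r 0.81
now b/r*10 and brightness/26
190 8g 8g 8g 7g 6g 5g 5f 5f 5f 5f 5f 5g 5g 5g 5g 5f 5f 5f 5e 6f 7f 8h 8i 9j 9j 9j 9j 9j 8i 8i 8h 8h 8h 8i 9j 9j
191 8g 8g 8g 8g 7g 6g 5g 5f 5f 5f 5g 5g 5g 5f 5f 5f 5f 5e 5e 5e 6f 7g 8h 8j 9j 9j 9j 9j 9j 8i 8h 8h 8h 8h 8i 9j
192 9f BB BB 9f 8f 7g 6g 5f 5f 5f 5f 5g 5g 5f 5f 5f 5f 5e 5e 5e 6e 6f 7g 8i 9j 9j 9j 9j 9j 9j 8i 8h 8h 8h 8h 8i
193 BB BB BB BB BB 8f 7g 6f 5f 5f 5f 5g 5g 5g 5f 5f 5f 5e 5e 5e 5e 6e 6f 7g 8i 9j 9j 9j 9j 9j 9j 8i 8i 8h 8h 8i
194 BB BB BB BB BB BB 8f 7f 6f 5f 5f 5f 5g 5g 5f 5f 5f 5e 5e 5e 5e 5e 6f 7f 7h 8i 9j 9j 9j 9j 9j 9j 8j 8i 8h 8i
195 BB BB BB BB BB BB BB 8e 7e 6e 5f 5f 5g 5g 5f 5f 5f 5e 5e 6e 5e 5e 5e 6f 7g 8h 8i 9j 9j 9j 9j 9j 9j 8j 8i 8i
196 BB BB BB BB BB BB BB BB 8e 6e 5f 5f 5g 5g 5f 5f 5f 5e 5e 6e 6e 5e 5e 5e 6f 7g 8h 9j 9j 9j 9j 9j 9j 9j 9j 9j
197 BB BB BB BB BB BB BB BB 9e 7f 5g 5g 5g 5g 5f 5f 5f 5e
[... 3162 characters left out ...]
e 7f 5f 4g 4g 5f 5f 5e 5f 5f
226 BB BB BB BB BB BB BB BB BB BB BB BB BB BB BB BB BB BB BB BB BB BB BB 9d 8d 7d 6e 5f 4f 4g 4g 4g 5f 5e 5e 5f
227 BB BB BB BB BB BB BB BB BB BB BB BB BB BB BB BB BB BB BB BB 9d 8d 7d 6d 5e 5e 5e 4e 4f 4g 4g 4g 4f 5f 5e 5f
228 BB BB BB BB BB BB BB BB BB BB BB BB BB BB BB BB BB 9d 8d 7d 7d 6e 5e 5e 4e 4e 4e 4e 4e 4f 4g 4g 4g 5f 5e 5e
229 BB BB BB BB BB BB BB BB BB BB BB BB BB BB BB 9d 8d 7d 6e 5e 5e 5e 4e 4e 4e 4e 4e 4e 4e 4f 4g 4g 4g 4g 5f 5e
230 BB BB BB BB BB BB BB BB BB BB BB BB BB 9d 8d 7d 6e 5e 4e 4e 4e 4e 4e 4e 4e 4e 4e 4e 4f 4f 4g 4g 4h 4g 4g 5f
231 BB BB BB BB BB BB BB BB BB BB BB 8d 7d 6e 5e 5e 4e 4f 4f 4e 4e 4e 4e 4e 4e 4e 4e 4f 4f 4g 4g 4h 4h 4h 4g 4g
```

The outline puts the nose about 6° up: it rode over two pieces after the hard set-down. I'll lift, back off, let go so the scoop settles flat, and grip it again.

>>> send_rows --deltas '[[[0, 0, -0.01], 0], [[0, 0, -0.025], 0], [[0, 0, -0.04], 0], [[-0.01, 0, -0.06], 0], [[-0.03, 0, -0.07], 0]]'

```text
clock: 13.03
tool_pos: [0.5624, -0.0883, 0.146]
orientation: [180.0, -0.1, 10.9]
force: [0.5, 0.3, -1.1]
opening: 0.0219
gripper_force: 30.0
```

>>> send_rows --deltas '[[[-0.04, 0, 0], 0], [[-0.08, 0, 0], 0], [[-0.12, 0, 0], 0], [[-0.15, 0, 0], 0], [[-0.15, 0, 0], 0]]'

```text
clock: 13.45
tool_pos: [0.4373, -0.1119, 0.1441]
orientation: [-179.9, 0.3, 10.7]
force: [-1.4, -0.5, -3.1]
opening: 0.0218
gripper_force: 30.0
```

```bash
python3 - <<'E'
from wl import *
o=ctrl.get_obs();print(o["tool_pos"],o["orientation"],o["force"],o["clock"])
wl()
s=shot("side"); hsv=cv2.cvtColor(s["color"],cv2.COLOR_RGB2HSV)
for y in range(185,240):
    print(y,"".join("B" if 95<h<130 and sa>80 else "w" if (h<25 and sa>60 and v>200) else "o" if (h<25 and sa>60 and v>80) else "." if v<80 else "-" for h,sa,v in hsv[y,295:365]))
E
```

```text
[ 0.43728083 -0.11192626  0.14406485] [-179.92301111    0.26059134   10.7277315 ] [-1.35855874 -0.50331426 -3.05438515] 13.45
side 0.6 [327.9 202. ] fence xy [-0.029 -0.014] 19 [252 224 153]
side 0.5 [332.7 205.7] fence xy [-0.023 -0.037] 59 [191 138  94]
side 0.43 [339.9 212.2] fence xy [-0.017 -0.074] 46 [229 178 119]
scene 0.52 [357.7 292. ] fence xy [-0.181  0.433] 57 [64 64 60]
185 ---------------------------ooooooooooooooooo------------------oooooooo
186 ----------------------------ooooooooooooooooo------------------oooooow
187 ----------------------------ooooooooooooooooo------------------wwwwwww
188 -----------------------------ooooooooooooooooo-------------------wwwww
189 -----------------------------oooooooooooooooooo-------------------wwww
190 ------------------------------oooooooooooooooooo------------------wwww
191 -------------------------------oooooooooooooooooo------------------www
192 --------------------------------oooooooooooooooooo------------------ww
193 --------------------------------oooooooooooooooooo-------------------w
194 ---------------------------------oo
[... 2710 characters left out ...]
wwwwwwwwwwwwwwwwooooooooo
231 ------ooooooowwwwwwwwwwwwwwwwwwwwwwwwwwwwwwwwwwwwwwwwwwwwwwwwwoooooooo
232 ----oooooooooowwwwwwwwwwwwwwwwwwwwwwwwwwwwwwwwwwwwwwwwwwwwwwwwwooooooo
233 -ooooooooooooowwwwwwwwwwwwwwwwwwwwwwwwwwwwwwwwwwwwwwwwwwwwwwwwwooooooo
234 ooooooooooooooowwwwwwwwwwwwwwwwwwwwwwwwwwwwwwwwwwwwwwwwwwwwwwwwwoooooo
235 oooooooooooooooowwwwwwwwwwwwwwwwwwwwwwwwwwwwwwwwwwwwwwwwwwwwwwwwwooooo
236 oooooooooooooooowwwwwwwwwwwwwwwwwwwwwwwwwwwwwwwwwwwwwwwwwwwwwwwwwwoooo
237 ooooooooooooooooowwwwwwwwwwwwwwwwwwwwwwwwwwwwwwwwwwwwwwwwwwwwwwwwwoooo
238 ooooooooooooooooowwwwwwwwwwwwwwwwwwwwwwwwwwwwwwwwwwwwwwwwwwwwwwwwwwooo
239 oooooooooooooooooowwwwwwwwwwwwwwwwwwwwwwwwwwwwwwwwwwwwwwwwwwwwwwwwwwoo
```

>>> send_rows --deltas '[[[0, 0, 0.02], 0], [[0, 0, 0.04], 0], [[0, 0, 0.055], 0], [[0, 0, 0.062], 0], [[0, 0, 0.067], 0]]'

```text
clock: 14.22
tool_pos: [0.4434, -0.111, 0.0899]
orientation: [180.0, 0.1, 10.8]
force: [0.4, -0.2, -2.1]
opening: 0.0216
gripper_force: 30.0
```

>>> send_rows --deltas '[[[0, 0, 0], 0], [[0, 0, 0], 0], [[0, 0, 0], 0], [[0, 0, 0], 0], [[0, 0, 0], 0]]' --gripper 0.5

```text
clock: 14.63
tool_pos: [0.4438, -0.1109, 0.0915]
orientation: [180.0, -0.1, 10.8]
force: [-0.1, -0.7, 0.7]
opening: 0.0432
gripper_force: 0.0
```

>>> send_rows --deltas '[[[0, 0, 0], 0], [[0, 0, 0], 0], [[0, 0, 0], 0], [[0, 0, 0], 0], [[0, 0, 0], 0]]' --gripper 0

```text
clock: 15.05
tool_pos: [0.4434, -0.111, 0.0909]
orientation: [180.0, -0.0, 10.8]
force: [-0.7, -0.2, 0.8]
opening: 0.0218
gripper_force: 30.0
```

>>> send_rows --deltas '[[[0, 0, 0], 0], [[0, 0, 0], 0], [[0, 0, 0], 0], [[0, 0, 0], 0], [[0, 0, 0], 0]]'

```text
clock: 15.47
tool_pos: [0.4434, -0.111, 0.0909]
orientation: [180.0, -0.0, 10.8]
force: [-0.9, -0.4, 3.1]
opening: 0.0216
gripper_force: 30.0
```

```bash
cat > pitch.py <<'E'
from h import *
from scipy.optimize import least_squares
def pose(names=("side",),yaw=None,show=True):
    """fit pitch (+ nose down) and grip offset of held scoop by blue mask overlap"""
    o=ctrl.get_obs();g=np.array(o["tool_pos"])-[0,0,.047];yaw=o["orientation"][2] if yaw is None else yaw
    best=[]
    for n in names:
        s=shot(n);hsv=cv2.cvtColor(s["color"],cv2.COLOR_RGB2HSV)
        m=((hsv[...,0]>97)&(hsv[...,0]<128)&(hsv[...,1]>90)&(hsv[...,2]>35))
        box=[(x,y,z) for x in(-.055,.055)for y in(-.085,.085)for z in(0,.026)]+[(.075,y,0) for y in(-.085,.085)]+[(-.055,y,.034) for y in(-.085,.085)]
        def iou(p,xg):
            M=Ro.from_euler('ZY',[yaw,p],degrees=True)
            q=np.array([proj(s,g+M.apply(np.array(v)-[xg,0,.042])) for v in box])
            k=np.zeros(m.shape,np.uint8);cv2.fillConvexPoly(k,cv2.convexHull((q*16).round().astype(np.int32)),1,shift=4)
            k=k.astype(bool)
            # recent: pixels predicted blue but seen bright wood/white are bad; blue outside bad
            return (m&~k).sum()+((k&~m)&(s["color"][...,0]>110)).sum()
        r=sorted((iou(p,x),p,x) for p in np.arange(-14,60,1.) for x in (-.095,-.091,-.087,-.083,-.079))
        if show: print(n,"mask",m.sum(),r[:4])
E
python3 - <<'E'
from pitch import *
o=ctrl.get_obs();print(o["tool_pos"],o["orientation"],o["force"],o["gripper_force"],o["clock"])
pose()
E
```

```text
[ 0.44338202 -0.11096671  0.0909229 ] [ 1.79999038e+02 -3.31278308e-03  1.08417431e+01] [-0.92322823 -0.42497925  3.11489649] 30.000535547733307 15.4667
side mask 730 [(np.int64(222), np.float64(6.0), -0.091), (np.int64(231), np.float64(5.0), -0.087), (np.int64(233), np.float64(8.0), -0.095), (np.int64(236), np.float64(3.0), -0.083)]
```

>>> send_rows --deltas '[[[0.008, 0, -0.0006], 0], [[0.02, 0, -0.0006], 0], [[0.032, 0, -0.0006], 0], [[0.044, 0, -0.0006], 0], [[0.056, 0, -0.0006], 0]]'

```text
clock: 15.93
tool_pos: [0.4884, -0.1024, 0.0911]
orientation: [-180.0, 0.0, 10.8]
force: [-0.2, -0.9, -2.2]
opening: 0.0213
gripper_force: 30.0
```

>>> send_rows --deltas '[[[0.012, 0, 0], 0], [[0.024, 0, 0], 0], [[0.036, 0, 0], 0], [[0.046, 0, 0], 0], [[0.05, 0, 0], 0]]'

```text
clock: 16.35
tool_pos: [0.5282, -0.0947, 0.0912]
orientation: [180.0, -0.0, 10.9]
force: [-0.1, -0.3, -2.5]
opening: 0.0216
gripper_force: 30.0
```

```bash
cat > st.py <<'E'
from wl import *
def am(y0=185,y1=240,x0=300,x1=365):
    s=shot("side"); hsv=cv2.cvtColor(s["color"],cv2.COLOR_RGB2HSV)
    for y in range(y0,y1):
        print(y,"".join("B" if 95<h<130 and sa>80 else "w" if (h<25 and sa>60 and v>185) else "o" if (h<25 and sa>60 and v>80) else "." if v<80 else "-" for h,sa,v in hsv[y,x0:x1]))
def corners(pitches=(3,0,-3,-6)):
    s=shot("side");o=ctrl.get_obs();g=np.array(o["tool_pos"])-[0,0,.047]
    print(o["tool_pos"],o["orientation"][2],o["force"],o["moment"],o["clock"])
    for p in pitches: print(p,[proj(s,g+Ro.from_euler('ZY',[o["orientation"][2],p],degrees=True).apply(v)).round(1).tolist() for v in [(.162,.085,-.042),(.162,-.085,-.042),(.032,-.085,-.042)]])
E
python3 - <<'E'
from st import *
corners(); wl(); am(192,244)
E
```

```text
[ 0.52814998 -0.09472805  0.0912227 ] 10.858738264055104 [ 1.46436921 -0.08259585 -2.26677943] [-0.15302752 -0.15783382 -0.0091694 ] 16.4
3 [[310.3, 201.3], [335.5, 233.9], [300.3, 245.0]]
0 [[311.1, 199.4], [336.4, 232.0], [301.0, 244.5]]
-3 [[311.8, 197.4], [337.2, 230.0], [301.6, 243.9]]
-6 [[312.3, 195.5], [337.9, 228.0], [302.2, 243.3]]
192 ---------------------------oooooooooooooooooo------------------ww
193 ----------------------------oooooooooooooooooo------------------w
194 -----------------------------ooooooooooooooooo-------------------
195 -----------------------------oooooooooooooooooo------------------
196 ------------------------------oooooooooooooooooo-----------------
197 ------------------------------wwwoooooooooooooooo----------------
198 ------------------------------wwwwooooooooooooooo----------------
199 ------------------------------wwwwwooooooooooooooo---------------
200 -------------------------------wwwwwooooooooooooooo--------------
201 -----------------------------wwwwwwwoooooooooooooooo-------------
202 --------B-----------------wwwwwwwwwwoooooooooooooooo
[... 2183 characters left out ...]

234 BBBBBBBBBBBBBBBBBBBB-------------wwwwwwwwwwwwwwwwwwwwwwwwwwwooooo
235 BBBBBBBBBBBBBBBBB------------oowwwwwwwwwwwwwwwwwwwwwwwwwwwwwwoooo
236 BBBBBBBBBBBBB-------------ooooowwwwwwwwwwwwwwwwwwwwwwwwwwwwwwoooo
237 BBBBBBBBBB------------ooooooooowwwwwwwwwwwwwwwwwwwwwwwwwwwwwwwooo
238 BBBBBB--------------ooooooooooooowwwwwwwwwwwwwwwwwwwwwwwwwwwwwwoo
239 -----------------oooooooooooooooowwwwwwwwwwwwwwwwwwwwwwwwwwwwwwwo
240 --------------ooooooooooooooooowwwwwwwwwwwwwwwwwwwwwwwwwwwwwwwwwo
241 ------------ooooooooooooooooowwwwwwwwwwwwwwwwwwwwwwwwwwwwwwwwwwww
242 --------ooooooooooooooooooowwwwwwwwwwwwwwwwwwwwwwwwwwwwwwwwwwwwww
243 -----ooooooooooooooooowwwwwwwwwwwwwwwwwwwwwwwwwwwwwwwwwwwwwwwwwww
```

>>> send_rows --deltas '[[[0.008, 0, 0], 0], [[0.016, 0, 0], 0], [[0.024, 0, 0], 0], [[0.032, 0, 0], 0], [[0.04, 0, 0], 0]]'

```text
clock: 17.17
tool_pos: [0.5589, -0.0889, 0.0913]
orientation: [180.0, 0.0, 10.8]
force: [-0.3, 0.1, -1.1]
opening: 0.0217
gripper_force: 30.0
```

>>> send_rows --deltas '[[[0.007, 0, 0], 0], [[0.014, 0, 0], 0], [[0.021, 0, 0], 0], [[0.028, 0, 0], 0], [[0.035, 0, 0], 0]]'

```text
clock: 17.58
tool_pos: [0.5859, -0.0837, 0.0912]
orientation: [-180.0, 0.0, 10.8]
force: [-1.5, -0.3, -1.3]
opening: 0.0217
gripper_force: 30.0
```

```bash
python3 - <<'E'
from st import *
corners((0,)); wl(); am(188,236,310,362)
E
```

```text
[ 0.58706456 -0.08353756  0.09134073] 10.858939428140154 [ 1.11129987  0.69828278 -1.19725074] [-0.2081769   0.02669496 -0.01689473] 17.6333
0 [[326.0, 194.6], [352.1, 226.4], [317.6, 238.6]]
side 0.48 [333.9 202.9] fence xy [-0.012 -0.027] 30 [185 128  84]
side 0.47 [342.4 214. ] fence xy [-0.014 -0.085] 77 [201 156 107]
side 0.44 [328.7 201.8] fence xy [-0.025 -0.014] 18 [248 203 135]
scene 0.18 [207.5 212.9] fence xy [-0.105 -0.058] 1869 [ 49  82 116]
wrist 0.92 [186.9   7.5] fence xy [-0.034 -0.013] 605 [155 125  86]
wrist 0.84 [227.6   7. ] fence xy [-0.035 -0.037] 355 [94 68 44]
188 --------------ooooooooooooooooo-------------------ww
189 ---------------ooooooooooooooooo-------------------w
190 ---------------oooooooooooooooooo------------------w
191 ----------------oooooooooooooooooo------------------
192 -----------------oooooooooooooooooo-----------------
193 ------------------ooooooooooooooooo-----------------
194 ------------------oooooooooooooooooo----------------
195 -------B-----------oooooooooooooooooo---------------
196 --------------------oooooooooooooooooo----------
[... 1527 characters left out ...]
--wwwooooooooooo
224 --BBBBBBBBBBBBBBBBBBBBBBBBBBBBBBBBBBB--wwooooooooooo
225 --BBBBBBBBBBBBBBBBBBBBBBBBBBBBBBBBBBBB-owwoooooooooo
226 --BBBBBBBBBBBBBBBBBBBBBBBBBBBBBBB---BBB-wwwooooooooo
227 ---BBBBBBBBBBBBBBBBBBBBBBBBBBB-----BBB--owwooooooooo
228 ----BBBBBBBBBBBBBBBBBBBBBBB-------------wwwwoooooooo
229 -----BBBBBBBBBBBBBBBBBBBB--------.---owwwwwwwooooooo
230 -----BBBBBBBBBBBBBBBBBB----------oooowwwwwwwwwoooooo
231 o-----BBBBBBBBBBB-------------oooooooowwwwwwwwoooooo
232 o------BBBBBBBB------------oooooooooooowwwwwwwwooooo
233 oo-----BBBB-------------oooooooooooooooowwwwwwwwoooo
234 ooo------------------ooooooooooooooooooowwwwwwwwwwoo
235 oooo--------------oooooooooooooooooowwwwwwwwwwwwwwwo
```

>>> send_rows --deltas '[[[0.004, 0, 0], 0], [[0.008, 0, 0], 0], [[0.012, 0, 0], 0], [[0.016, 0, 0], 0], [[0.018, 0, 0], 0]]'

```text
clock: 18.4
tool_pos: [0.5954, -0.0818, 0.0909]
orientation: [-180.0, 0.6, 10.8]
force: [-21.7, 0.3, 18.7]
opening: 0.0217
gripper_force: 30.0
```

```bash
python3 - <<'E'
from st import *
corners((0,)); wl(); am(190,232,310,362)
E
```

```text
[ 0.59543701 -0.0818512   0.09093385] 10.775290815216742 [-17.4799205    0.21774632  13.72913773] [-0.06828671  6.06374699 -0.01837113] 18.45
0 [[328.1, 194.0], [354.3, 225.8], [319.8, 237.9]]
side 0.6 [341.2 212.8] fence xy [-0.014 -0.078] 56 [217 169 115]
side 0.52 [334.7 206.7] fence xy [-0.019 -0.044] 71 [168 120  84]
side 0.37 [327.7 200.6] fence xy [-0.026 -0.008] 36 [239 190 128]
wrist 0.96 [226.9   7.4] fence xy [-0.027 -0.037] 784 [124  89  55]
wrist 0.96 [307.    5.2] fence xy [-0.025 -0.083] 495 [140 111  75]
wrist 0.69 [183.4  12.3] fence xy [-0.028 -0.011] 1068 [165 134  91]
190 ---------------oooooooooooooooooo------------------w
191 ----------------oooooooooooooooooo------------------
192 -----------------oooooooooooooooooo-----------------
193 ------------------ooooooooooooooooo-----------------
194 -------------------ooooooooooooooooo----------------
195 -------------------oooooooooooooooooo---------------
196 --------------------oooooooooooooooooo--------------
197 ...----------------ooooooooooooooooooo--------------
198 .....--BB------ooowwwwwwooooooooooooooo------
[... 1188 characters left out ...]
--oooooooooooooo
220 ooooo-------BBBBBBBBBBBBBBBBBBBBB------ooooooooooooo
221 oo-------BBBBBBBBBBBBBBBBBBBBBBBBBBBBB--oooooooooooo
222 o-----BBBBBBBBBBBBBBBBBBBBBBBBBBBBBBBBB--ooooooooooo
223 -----BBBBBBBBBBBBBBBBBBBBBBBBBBBBBBBBBB---oooooooooo
224 ----BBBBBBBBBBBBBBBBBBBBBBBBBBBBBBBBBBBB--oooooooooo
225 ..---BBBBBBBBBBBBBBBBBBBBBBBBBBBBBB---BBB--ooooooooo
226 ------BBBBBBBBBBBBBBBBBBBBBBBBBBBB----BBB--ooooooooo
227 o------BBBBBBBBBBBBBBBBBBBBBBB------------oooooooooo
228 oo------BBBBBBBBBBBBBBBBBBBB--------.--oowwwoooooooo
229 ooo-----BBBBBBBBBBBBBBBB------------oooowwwwwooooooo
230 ooo-----BBBBBBBBBBBB-------------oooooooowwwwooooooo
231 oooo-----BBBBBBBB-------------ooooooooooowwwwwoooooo
```

All three pieces sit on the pan against the fence and the nose touches it. I'll ease back and lift slowly.

>>> send_rows --deltas '[[[-0.004, 0, 0], 0], [[-0.008, 0, 0], 0], [[-0.012, 0, 0], 0], [[-0.016, 0, -0.002], 0], [[-0.02, 0, -0.006], 0]]'

```text
clock: 19.22
tool_pos: [0.5834, -0.0841, 0.0956]
orientation: [-180.0, 0.1, 10.8]
force: [0.5, -1.0, -3.9]
opening: 0.0214
gripper_force: 30.0
```

>>> send_rows --deltas '[[[-0.003, 0, -0.006], 0], [[-0.006, 0, -0.014], 0], [[-0.01, 0, -0.022], 0], [[-0.014, 0, -0.03], 0], [[-0.018, 0, -0.038], 0]]'

```text
clock: 19.63
tool_pos: [0.5696, -0.0868, 0.1275]
orientation: [180.0, -0.0, 10.8]
force: [0.3, 0.3, -3.5]
opening: 0.0216
gripper_force: 30.0
```

```bash
python3 - <<'E'
from st import *
corners((6,3,0,-3,-6)); wl(); am(176,228,300,362)
E
```

```text
[ 0.56966128 -0.08690404  0.12873914] 10.841541542094719 [-0.72388432 -0.9315412  -0.89195981] [-0.15133788  0.39852847 -0.04343443] 19.6833
6 [[320.9, 192.1], [346.9, 224.2], [312.2, 233.5]]
3 [[321.8, 190.1], [348.0, 222.1], [312.9, 232.9]]
0 [[322.6, 188.1], [348.9, 220.1], [313.6, 232.4]]
-3 [[323.3, 186.1], [349.8, 218.1], [314.2, 231.8]]
-6 [[323.9, 184.1], [350.5, 216.0], [314.8, 231.2]]
side 0.69 [306.7 323.4] fence xy [-0.319 -0.403] 7414 [182 147  98]
side 0.6 [337.9 209. ] fence xy [-0.015 -0.058] 51 [240 195 132]
side 0.56 [323.3 193.3] fence xy [-0.021  0.031] 21 [254 223 150]
side 0.39 [325.6 202. ] fence xy [-0.036 -0.011] 40 [196 136  88]
scene 0.53 [185.2 214.9] fence xy [-0.053 -0.103] 82 [180 148 103]
scene 0.45 [196.  223.6] fence xy [-0.052 -0.052] 94 [146 110  72]
scene 0.37 [206.5 206.8] fence xy [-0.12  -0.078] 2000 [ 43  78 114]
wrist 0.8 [185.8  13.2] fence xy [-0.042 -0.004] 1076 [203 171 120]
wrist 0.68 [228.3   9.9] fence xy [-0.041 -0.034] 946 [151 114  74]
wrist 0.62 [303.9   3.8] fence xy [-0.035 -0.087] 590 [184 150 104]
176 ......---ww------wwwwooooo
[... 2753 characters left out ...]
BBBBBBBBBBB--ooooooooooooooooo
218 oo------BBBBBBBBBBBBBBBBBBBBBBBBBBBBBBBBBBBB-ooooooooooooooooo
219 ooo-.---BBBBBBBBBBBBBBBBBBBBBBBBBBBBBBBBBBBB--oooooooooooooooo
220 oooo.----BBBBBBBBBBBBBBBBBBBBBBBBBBBBBBB--BBBB-ooooooooooooooo
221 oooo-----BBBBBBBBBBBBBBBBBBBBBBBBBBBBB----BBBB--oooooooooooooo
222 ooooo-----BBBBBBBBBBBBBBBBBBBBBBBBB-------BB---owooooooooooooo
223 woooo------BBBBBBBBBBBBBBBBBBBBB-------------oowwwoooooooooooo
224 wooooo------BBBBBBBBBBBBBBBB-------------oooowwwwwwooooooooooo
225 woooooo-----BBBBBBBBBBBB--------------oooooooowwwwwooooooooooo
226 wwooooo------BBBBBBBB--------------ooooooooooowwwwwwoooooooooo
227 wwwooooo------BBB---------------ooooooooooooooowwwwwwooooooooo
```

The pieces moved up with the scoop; now I'll lift and retreat.

>>> send_rows --deltas '[[[-0.008, 0, -0.012], 0], [[-0.024, 0, -0.03], 0], [[-0.044, 0, -0.05], 0], [[-0.06, 0, -0.07], 0], [[-0.07, 0, -0.082], 0]]'

```text
clock: 20.45
tool_pos: [0.5137, -0.0976, 0.194]
orientation: [180.0, -0.1, 10.8]
force: [0.7, 0.4, -2.9]
opening: 0.0217
gripper_force: 30.0
```

>>> send_rows --deltas '[[[-0.01, 0, -0.004], 0], [[-0.03, 0, -0.008], 0.02], [[-0.05, 0, -0.008], 0.05], [[-0.065, 0, -0.008], 0.09], [[-0.075, 0, -0.008], 0.12]]'

```text
clock: 20.87
tool_pos: [0.4543, -0.1088, 0.1982]
orientation: [-180.0, 0.0, -0.2]
force: [0.1, -0.5, -3.7]
opening: 0.0219
gripper_force: 30.0
```

```bash
cat > to.py <<'E'
from st import *
C=np.array([.497,-.456]);cy=-13.8
def to(cx,cyy=0.):
    o=ctrl.get_obs();p=np.array(o["tool_pos"]);t=np.radians(cy)
    W=C+np.array([[np.cos(t),-np.sin(t)],[np.sin(t),np.cos(t)]])@[cx,cyy]
    yaw=o["orientation"][2];y=np.radians(yaw);d=W-p[:2]
    print("pos",p.round(4),"yaw",round(yaw,1),"F",np.round(o["force"],1),"M",np.round(o["moment"],2),"t",o["clock"])
    print("target",W.round(3),"shares x,y:",(d@[np.cos(y),np.sin(y)]/.8).round(4),(d@[np.sin(y),-np.cos(y)]/.8).round(4),"turn",((yaw-cy)/90).round(3))
E
python3 - <<'E'
from to import *
to(-.115); wl()
s=shot("side")
for d in ctrl.cut_out(s,"crate")[:1]:
    c,_=cv2.findContours(d["pixels"].astype(np.uint8),0,1); c=max(c,key=cv2.contourArea); h=cv2.approxPolyDP(c,4,True)[:,0]
    for q in h: print(q,at(s,q,.065).round(3)[:2])
E
```

```text
pos [ 0.4543 -0.1088  0.1982] yaw -0.2 F [ 0.1 -0.5 -3.7] M [-0.2   0.3  -0.09] t 20.8667
target [ 0.385 -0.429] shares x,y: -0.085 0.4 turn 0.151
side 0.56 [310.8 210.3] fence xy [-0.102 -0.026] 48 [238 197 135]
scene 0.75 [375.1 301.6] fence xy [-0.188  0.48 ] 45 [149  55  48]
wrist 0.63 [305.4   5.5] fence xy [-0.137 -0.132] 593 [217 188 142]
wrist 0.56 [185.8  14.7] fence xy [-0.124 -0.019] 1107 [231 210 158]
wrist 0.55 [227.6  12.9] fence xy [-0.133 -0.059] 911 [196 154 105]
[272 271] [ 0.447 -0.3  ]
[270 370] [ 0.37  -0.581]
[344 370] [ 0.54  -0.622]
[348 355] [ 0.563 -0.588]
[336 271] [ 0.623 -0.342]
```

>>> send_rows --deltas '[[[-0.002, 0.01, 0], 0], [[-0.008, 0.035, 0], 0], [[-0.015, 0.065, 0], 0], [[-0.022, 0.098, 0], 0], [[-0.03, 0.132, 0], 0]]'

```text
clock: 21.68
tool_pos: [0.4319, -0.2153, 0.1985]
orientation: [180.0, 0.0, 0.1]
force: [0.1, -1.4, -3.6]
opening: 0.0215
gripper_force: 30.0
```

>>> send_rows --deltas '[[[-0.006, 0.034, 0], 0], [[-0.014, 0.068, 0], 0], [[-0.022, 0.1, 0], 0], [[-0.03, 0.13, 0], 0], [[-0.035, 0.155, 0], 0.02]]'

```text
clock: 22.1
tool_pos: [0.4032, -0.3402, 0.1982]
orientation: [-180.0, 0.0, -1.8]
force: [0.2, 0.1, -3.7]
opening: 0.0222
gripper_force: 30.0
```

```bash
python3 - <<'E'
from to import *
to(-.115)
E
```

```text
pos [ 0.4032 -0.3402  0.1982] yaw -1.8 F [ 0.2  0.1 -3.7] M [-0.12  0.23 -0.02] t 22.1
target [ 0.385 -0.429] shares x,y: -0.019 0.1111 turn 0.134
```

>>> send_rows --deltas '[[[-0.003, 0.02, 0], 0.01], [[-0.008, 0.045, 0], 0.03], [[-0.012, 0.075, 0], 0.07], [[-0.016, 0.1, 0], 0.11], [[-0.019, 0.111, 0], 0.134]]'

```text
clock: 22.52
tool_pos: [0.3857, -0.429, 0.198]
orientation: [180.0, 0.0, -14.1]
force: [0.0, -1.1, -3.2]
opening: 0.0217
gripper_force: 30.0
```

```bash
python3 - <<'E'
from to import *
to(-.08); corners((4,0,-4)); wl()
am(262,345,255,365)
E
```

```text
pos [ 0.3857 -0.429   0.198 ] yaw -14.1 F [ 0.  -1.1 -3.2] M [-0.23  0.24 -0.02] t 22.5167
target [ 0.419 -0.437] shares x,y: 0.0432 -0.0006 turn -0.003
[ 0.38530642 -0.42924884  0.19791251] -14.188206926763076 [ 0.10658215 -0.32765255 -2.76584735] [0.21344838 0.06795044 0.11957785] 22.5667
4 [[320.7, 280.5], [326.4, 338.0], [272.8, 335.4]]
0 [[322.3, 278.0], [328.3, 335.6], [274.0, 334.9]]
-4 [[323.6, 275.4], [329.8, 333.0], [275.2, 334.4]]
side 0.4 [318.4 298.8] fence xy [-0.252 -0.347] 95 [211 147  97]
scene 0.66 [185.  138.1] fence xy [-0.301 -0.395] 2218 [136 116  75]
scene 0.6 [177.8 116.5] fence xy [-0.373 -0.524] 46 [151 113  68]
scene 0.47 [174.2 108. ] fence xy [-0.403 -0.583] 30 [176 142  92]
wrist 0.74 [185.9  13. ] fence xy [-0.247 -0.364] 971 [234 214 162]
wrist 0.73 [307.1   4.3] fence xy [-0.288 -0.471] 443 [228 199 150]
wrist 0.61 [231.8   7.4] fence xy [-0.263 -0.405] 739 [202 159 109]
wrist 0.58 [260.2 109.3] fence xy [-0.364 -0.388] 60422 [ 77 120 159]
262 ooooooooo-........oooowwwwwwwwwwwwwwwwwwwwwwwwwwwwwwwwwwwwwwwwwwwwwwwwwwwwwwwwwwwwwwwwwwwwwwwwwwwwwwwwwwwwwww
[... 8731 characters left out ...]
wwwwwwwwww
339 ooooooooooowwwwwwwoooooooowwwww-wwwooooooooowwwwwwwwwwwwwwwwoooooooowwwoooooooooooooooow---wooooowwwwwwwwwwwww
340 oooooooooooowwwwwwoooooooowwwww-wwwooooooooowwwwwwwwwwwwwwwwooooooooowwwooooooooooooooww---wwoooowwwwwwwwwwwww
341 ooooooooooooowwwwwoooooooowwwwwwwwwooooooooowwwwwwwwwwwwwwwwwoooooooowwwooooooooooooooww---wwoooowwwwwwwwwwwww
342 ooooooooooooooowwwoooooooowwwww-wwwooooooooowwwwwwwwwwwwwwwwwwooooowowwwwooooooooooooowww--wooooowwwwwwwwwwwww
343 ooooooooooooooowwwooooooooowww--wwwooooooooowwwwwwwwwwwwwwwwwwoooowwwwwwwooooooooooooowww--wooooowwwwwwwwwwwww
344 ooooooooooooooowwwooooooooowww--wwwooooooooowwwwwwwwwwwwwwwwwwwwwwwwwwwwwwoowwwwoooooowww--wooooowwwwwwwwwwwww
```

Rim and pan show cleanly in the map: nose at column 322–326, crate's far wall inner edge about column 335. All three pieces ride.

>>> send_rows --deltas '[[[0.008, 0, 0], 0], [[0.022, 0, 0], 0], [[0.034, 0, 0.005], 0], [[0.036, 0, 0.02], 0], [[0.036, 0, 0.035], 0]]'

```text
clock: 23.33
tool_pos: [0.4156, -0.4335, 0.1696]
orientation: [180.0, -0.1, -13.8]
force: [-0.7, 0.3, -3.1]
opening: 0.0219
gripper_force: 30.0
```

>>> send_rows --deltas '[[[0, 0, 0.01], 0], [[0, 0, 0.02], 0], [[0, 0, 0.028], 0], [[0, 0, 0.034], 0], [[0, 0, 0.034], 0]]'

```text
clock: 23.75
tool_pos: [0.4136, -0.4331, 0.1421]
orientation: [-180.0, 0.1, -13.8]
force: [0.4, 0.6, -3.7]
opening: 0.0218
gripper_force: 30.0
```

```bash
python3 - <<'E'
from to import *
to(-.07); corners((4,0,-4)); 
s=shot("side")
for q in [(335.5,300),(334.5,284),(340,330)]:
    P=at(s,q,.065)[:2]-C;t=np.radians(cy); print("inner rim crate xy",(np.array([[np.cos(t),np.sin(t)],[-np.sin(t),np.cos(t)]])@P).round(4))
am(280,345,300,352)
E
```

```text
pos [ 0.4136 -0.4331  0.1421] yaw -13.8 F [ 0.4  0.6 -3.7] M [-0.06  0.38  0.04] t 23.75
target [ 0.429 -0.439] shares x,y: 0.0205 0.0029 turn -0.0
[ 0.41390254 -0.4333439   0.14286297] -13.825370128203636 [-0.59726009 -0.64007825 -3.07886325] [-0.08058091  0.25741266  0.00435127] 23.8
4 [[329.1, 291.5], [336.0, 348.2], [284.2, 346.1]]
0 [[330.7, 289.1], [337.8, 345.9], [285.4, 345.6]]
-4 [[332.0, 286.6], [339.3, 343.6], [286.6, 345.1]]
inner rim crate xy [0.0832 0.0441]
inner rim crate xy [0.0863 0.0961]
inner rim crate xy [ 0.0845 -0.0454]
280 ooooooooooooooooooooooooooooooooooww-wwwwwwwwwwwwwww
281 ooooooooooooooooooooooooooooooooooww-wwwwwwwwwwwwwww
282 ooooooooooooooooooooooooooooooooooow-wwwwwwwwwwwwwww
283 ------o--------ooooooooooooooooooooww-wwwwwwwwwwwwww
284 -----------------------ooooooooooooww-wwwwwwwwwwwwww
285 --BB-------------------oooooooooooowwwwwwwwwwwwwwwww
286 -----------------------ooooooooooooww-wwwwwwwwwwwwww
287 -----------------------oowwooooooooww-wwwwwwwwwwwwww
288 -----------------------oowwoooooooowwwwwwwwwwwwwwwww
289 ------------------------------ooooo
[... 2452 characters left out ...]
oooooww-wwooooow
333 BBBBBBBBBBBBBBBBBBBBBBBBBBBBBBB----ooooooww-wwooooow
334 BBBBBBBBBBBBBBBBBBBBBBBBBBBBBBBBBB--oooooww-wwooooow
335 BBBBBBBBBBBBBBBBBBBBBBBBBBBBBBBBBBB-oooooww-wwooooow
336 BBBBBBBBBBBBBBBBBBBBBBBBBBBBBBBBBBB-oooooww-wwooooow
337 BBBBBBBBBBBBBBBBBBBBBBBBBBBBBBBBBBB-ooooowwwwwooooow
338 BBBBBBBBBBBBBBBBBBBBBBBBBBBBBBBBBBB--oooowwwwwoooooo
339 BBBBBBBBBBBBBBBBBBBBBBBBBBBBBBBBBBB--ooooowwwwoooooo
340 BBBBBBBBBBBBBBBBBBBBBBBBBBBBBBBBBBBB-ooooowwwwoooooo
341 BBBBBBBBBBBBBBBBBBBBBBBBBBBBBBBBBBBB-ooooowwwwwooooo
342 BBBBBBBBBBBBBBBBBBBBBBBBBBBBBBBBBBBB-ooooowwwwwooooo
343 BBBBBBBBBBBBBBBBBBBBBBBBB-BBBBBBBBBB-oooooowwwwooooo
344 BBBBBBBBBBBBBBBBBBBBBBBBBBBBBBBBBBBB-oooooowwwwooooo
```

>>> send_rows --deltas '[[[0.006, 0, 0], 0], [[0.0125, 0, 0], 0], [[0.019, 0, 0], 0], [[0.0235, 0, 0], 0], [[0.028, 0, -0.001], 0]]'

```text
clock: 24.32
tool_pos: [0.4304, -0.4371, 0.1428]
orientation: [-179.9, 0.8, -13.9]
force: [-26.7, 4.2, 7.6]
opening: 0.0214
gripper_force: 30.0
```

```bash
python3 - <<'E'
from to import *
to(-.07); corners((12,8,4,0)); 
am(286,356,312,350)
E
```

```text
pos [ 0.4304 -0.4371  0.1428] yaw -13.9 F [-26.7   4.2   7.6] M [1.17 9.55 0.02] t 24.3167
target [ 0.429 -0.439] shares x,y: -0.001 0.0031 turn -0.001
[ 0.43031356 -0.43716847  0.14282986] -13.898041193940227 [-20.33720206   3.50434956   5.93006999] [1.06111    7.16817621 0.02068193] 24.3667
12 [[331.2, 296.1], [338.2, 352.6], [288.3, 346.8]]
8 [[333.3, 293.9], [340.5, 350.5], [289.6, 346.4]]
4 [[335.2, 291.6], [342.7, 348.3], [290.9, 346.0]]
0 [[336.8, 289.2], [344.5, 346.0], [292.2, 345.6]]
286 ------------------oooooww-wwwwwwwwwwww
287 -----------------ooooooww-wwwwwwwwwwww
288 --------------------ooowwwwwwwwwwwwwww
289 -----------------------wwwwwwwwwwwwwww
290 -----------------BBBB--owwwwwwwwwwwwww
291 -----------------BBBBB--wwwwwwwwwwwwww
292 ------------------BBBBB-ww-wwwwwwwwwww
293 -------------------BBBB-ww-wwwwwwwwwww
294 BBB-B--BB--BB------BBBB-ww-wwwwwwwwwww
295 BBBBBBBBBBBBB---------B-ww-wwwwwwwwwww
296 BBBBBBBBBBBB--wwwwwww---ww-wwwwwwwwwww
297 BBBBBBBBBBB--w--wwwwwwwwwwwwwoowwwwwww
298 BBBBBBBBBBB-w---------wwwwwwwwowwwwwww
299 BBBBBBBBBBB-ww---w---wwwwwwwwwooowwwww
[... 1708 characters left out ...]
BBB-w---wooo
340 BBBBBBBBBBBBBBBBBBBBBBBBBBBBB-w---wwoo
341 BBBBBBBBBBBBBBBBBBBBBBBBBBBBB-w---wwoo
342 BBBBBBBBBBB---BBBBBBBBBBBBBBB-ww--wwoo
343 BBBBBBBBB-BBBB--B-----BBBBBBB-ww--wwoo
344 BBBBBBBBBBBBB-BB------BBBBBBB--w--wwoo
345 -----------------------BBBBBBB-wwwwwoo
346 -------------------------------wwwwooo
347 ooooooooooooooooooooooooo-----owwwwwoo
348 ooooooooooooooooooooooooooooooowwwwwoo
349 oooooooooooooooooooooooooooooooowwwwoo
350 ooooooooooooowoooooooooooooooooowwwwoo
351 ooooooooooowwwwwwwwwwwowooooooooowwwoo
352 wwwwoooowwwwwwwwwwwwwwwwwoooooooowwwoo
353 wwwwwwowwwwwwwwwwwwwwwwwooooooooowwwoo
354 wwwwwwwwwwwwwwwwwwwwwwwwwoooooooowwwwo
355 wwwwwwwwwwwwwwwwwwwwwwwwwwoooooowwwwwo
```

>>> send_rows --deltas '[[[-0.01, 0, 0], 0], [[-0.01, 0, 0.008], 0], [[-0.01, 0, 0.0125], 0], [[-0.002, 0, 0.0125], 0], [[0.006, 0, 0.0125], 0]]'

```text
clock: 24.83
tool_pos: [0.4322, -0.4372, 0.1317]
orientation: [-179.8, 1.2, -13.9]
force: [-38.5, 5.1, 10.5]
opening: 0.0217
gripper_force: 30.0
```

>>> send_rows --deltas '[[[0.003, 0, -0.01], 0], [[0.0065, 0, -0.02], 0], [[0.0106, 0, -0.03], 0], [[0.015, 0, -0.0394], 0], [[0.02, 0, -0.0488], 0]]'

```text
clock: 25.25
tool_pos: [0.453, -0.4428, 0.1724]
orientation: [-179.9, 0.5, -13.9]
force: [-8.6, 3.0, 1.0]
opening: 0.0216
gripper_force: 30.0
```

```bash
python3 - <<'E'
from to import *
to(-.07); corners((20,16,12,8,4,0)); 
am(276,352,300,346)
E
```

```text
pos [ 0.453  -0.4428  0.1724] yaw -13.9 F [-8.6  3.   1. ] M [ 0.75  3.33 -0.01] t 25.25
target [ 0.429 -0.439] shares x,y: -0.0302 0.003 turn -0.001
[ 0.45479262 -0.44351891  0.17427467] -13.830271951624983 [-7.38321005  2.77113995  3.16642425] [ 1.14190346  3.18912236 -0.01430432] 25.3
20 [[336.4, 293.8], [344.0, 350.4], [296.3, 340.9]]
16 [[339.0, 291.7], [347.0, 348.4], [297.7, 340.7]]
12 [[341.5, 289.5], [349.8, 346.3], [299.1, 340.4]]
8 [[343.7, 287.2], [352.3, 344.1], [300.5, 340.0]]
4 [[345.7, 284.8], [354.5, 341.8], [301.9, 339.6]]
0 [[347.4, 282.3], [356.5, 339.5], [303.1, 339.1]]
276 ooooooooooooooooooooooooooooooooooww-wwwwwwwww
277 oooooooooooooooooooooooooooooooooow--wwwwwwwww
278 oooooooooooooooooooooooooooooooooow--wwwwwwwww
279 owoooooooooooooooooooooooooooooooow---wwwwwwww
280 wooooo-ooooooooooooooooooooooooooow---wwwwwwww
281 ooooo-------oooooooooooooooooooooow---wwwwwwww
282 ooooo------------oooooooooooooooooww--wwwwwwww
283 ooo------------------oooooooooooooww--wwwwwwww
284 ooo-----------------------ooooooooww--wwwwwwww
285 oo------------------------------ooow--w
[... 2673 characters left out ...]
BBBBBBBBBBB-BBBBBBBBBBBBBBBBB--oww---
339 BBB--BB-BBBBB-BBBB-BB-BBBBBBBBBBBBBBBBB--ww---
340 ----BBBB--B-B--B--BBBB-BB-BBBBBBBBBBBBBB-ow---
341 oo-----BB-B-BBB---------B---BBBBBBBBBBBB-ow---
342 wwwo---------BB-BB-BB----------BBBBBBBBB-oww--
343 -wwwooooo---------B----------------BBBBB--ww--
344 --wwwooooooooo------------------------BB--ww--
345 -wwwooooooooooooooo------------------BBBB-ww--
346 -wwwoooooooooooooooooooooo----------BBBBB-ww--
347 -wwwooooooooooooooooooooooooooo------BBBB-ow--
348 --wwoooooooooooooooooooowwwooooooooo------ow--
349 --wwwooooooooooooooooooowwwwwwwwooooooo---oww-
350 ---wwooooooooooooooooooowwwwwwwwwwwwoooooooww-
351 ---wwwwwwwwooooooooooooowwwwwwwwwwwwoooooooww-
```

The scoop is rotating in the grip, about 17° nose-down now. Continuing.

>>> send_rows --deltas '[[[0.01, 0, -0.0148], 0], [[0.021, 0, -0.0288], 0], [[0.033, 0, -0.0418], 0], [[0.046, 0, -0.0536], 0], [[0.06, 0, -0.0643], 0]]'

```text
clock: 25.77
tool_pos: [0.5033, -0.4551, 0.2247]
orientation: [-180.0, 0.1, -13.8]
force: [-1.6, 0.8, -3.8]
opening: 0.0218
gripper_force: 30.0
```

>>> send_rows --deltas '[[[0.008, 0, -0.005], 0], [[0.016, 0, -0.01], 0], [[0.024, 0, -0.014], 0], [[0.032, 0, -0.018], 0], [[0.036, 0, -0.02], 0]]'

```text
clock: 26.18
tool_pos: [0.5312, -0.4621, 0.2404]
orientation: [-180.0, 0.0, -13.8]
force: [-2.5, 2.0, -3.3]
opening: 0.0223
gripper_force: 30.0
```

```bash
python3 - <<'E'
from to import *
to(-.07); corners((60,52,44,36,28)); wl()
am(276,352,296,350)
E
```

```text
pos [ 0.5312 -0.4621  0.2404] yaw -13.8 F [-2.5  2.  -3.3] M [ 0.4   1.39 -0.03] t 26.1833
target [ 0.429 -0.439] shares x,y: -0.1309 0.0029 turn -0.0
[ 0.53150302 -0.46216046  0.24053391] -13.811463349340551 [-2.31829626  0.09705645 -3.01596887] [0.42219402 1.07472125 0.07692869] 26.2333
60 [[331.2, 293.7], [338.3, 350.3], [315.9, 325.9]]
52 [[339.5, 292.1], [347.5, 348.8], [318.8, 326.4]]
44 [[347.4, 289.8], [356.4, 346.6], [321.9, 326.8]]
36 [[355.0, 286.9], [364.8, 343.8], [325.0, 326.9]]
28 [[362.0, 283.4], [372.8, 340.5], [328.1, 326.7]]
side 0.43 [337.4 326.1] fence xy [-0.248 -0.443] 51 [174 127  85]
side 0.28 [296.8 335.8] fence xy [-0.36  -0.425] 5588 [198 166 113]
wrist 0.73 [240.9 147.3] fence xy [-0.258 -0.414] 662 [170 131  87]
wrist 0.64 [261.2 191.5] fence xy [-0.312 -0.414] 20108 [ 66  91 117]
wrist 0.58 [289.1 142.3] fence xy [-0.274 -0.464] 558 [198 164 116]
wrist 0.57 [211.5 148.2] fence xy [-0.245 -0.384] 617 [201 168 119]
276 ooooooooooooooooooooooooooo-o...o.--..oooo....oowwwwww
277 ooooooooooooooooooooooooo.o...o.oo-o.-oooo..o..owwwwww
278 oooooooooooooooooooo
[... 3641 characters left out ...]
--wwwwwwwwwwwwwwwwwwww--w---wwww------------ooooooo
341 www--wwwwwwwwwwwwwwwwwwwww-w------ww------------oooooo
342 owwwwwwwwwwwwwwwwwwwwwwww----------ww-----------oooooo
343 oowwwwwwwwwwwwwwwwwwwwwwww----------ww--------ooowwooo
344 ooowwwwwwwwwwwwwwwwwwwwwww-------w---wo----ooooowwwooo
345 oooowwwwwwwwwwwwwwwwwwwwww------ww---wwo--oooooowwwooo
346 ooooowwwwwwwwwwwwwwwwwwwww----wwwww--wwoo-oooooowwwooo
347 ooowwwwwwwwwwwwwwwwwwwwwwww---wwwww--wwooooooooowwwooo
348 oowwwwowwwwwwwwwwwwwwwwwwww----www---wwwoooooooowwwooo
349 oowwwwwwwwwww-wwwwwwwwwwwwww---------wwwooooooooowwwoo
350 oowwwwwwwwwww----wwwwwwwwww----------wwwooooooooowwwoo
351 oowwwwwwwwwwww------wwwwwww----------wwwooooooooowwwoo
```

>>> send_rows --deltas '[[[-0.01, 0, 0], 0], [[-0.025, 0, -0.005], 0], [[-0.045, 0, -0.01], 0], [[-0.055, 0, -0.02], 0], [[-0.06, 0, -0.035], 0]]'

```text
clock: 27.0
tool_pos: [0.4821, -0.4501, 0.2693]
orientation: [-180.0, 0.0, -13.9]
force: [1.0, 0.6, -2.0]
opening: 0.0215
gripper_force: 30.0
```

>>> send_rows --deltas '[[[0, 0, -0.02], 0], [[0, 0, -0.05], 0], [[0, 0, -0.08], 0], [[0, 0, -0.11], 0], [[0, 0, -0.13], 0]]'

```text
clock: 27.42
tool_pos: [0.4841, -0.4511, 0.3773]
orientation: [179.9, -0.3, -13.8]
force: [-0.1, -0.7, -2.4]
opening: 0.0217
gripper_force: 30.0
```

```bash
cat > cr.py <<'E'
from to import *
def cr():
  t=np.radians(cy);R=np.array([[np.cos(t),np.sin(t)],[-np.sin(t),np.cos(t)]])
  for n in ("side","wrist","scene"):
    s=shot(n)
    for d in ctrl.cut_out(s,"waste_a")[:6]:
        if d["pixels"].sum()>3000: continue
        uv=np.array(d["xy"])*[512,384]
        print(n,round(d["conf"],2),uv.round(0),"crate xy @z.02",(R@(at(s,uv,.02)[:2]-C)).round(3),d["pixels"].sum(),s["color"][d["pixels"]].mean(0).astype(int))
E
python3 - <<'E'
from cr import *
to(-.07);cr()
E
```

```text
pos [ 0.4841 -0.4511  0.3773] yaw -13.8 F [-0.1 -0.7 -2.4] M [-0.14 -0.   -0.02] t 27.4167
target [ 0.429 -0.439] shares x,y: -0.0704 0.0021 turn -0.0
side 0.68 [325. 319.] crate xy @z.02 [0.056 0.015] 79 [217 154  99]
side 0.68 [331. 334.] crate xy @z.02 [ 0.068 -0.03 ] 92 [250 222 151]
wrist 0.89 [249. 114.] crate xy @z.02 [0.057 0.014] 334 [199 154 100]
wrist 0.58 [274. 107.] crate xy @z.02 [ 0.067 -0.023] 336 [224 190 134]
wrist 0.56 [229. 113.] crate xy @z.02 [0.058 0.043] 325 [234 207 148]
scene 0.54 [171. 135.] crate xy @z.02 [ 0.065 -0.009] 45 [172 142  92]
scene 0.39 [175. 140.] crate xy @z.02 [0.059 0.029] 30 [155 114  68]
scene 0.36 [178. 146.] crate xy @z.02 [0.059 0.068] 75 [172 144  94]
scene 0.2 [264. 170.] crate xy @z.02 [-0.178  0.309] 177 [151 140 130]
```

All three pieces are in the crate. Now I'll carry the scoop back to clear bench and lay it flat.

>>> send_rows --deltas '[[[-0.002, -0.02, 0], 0], [[-0.006, -0.055, 0], 0], [[-0.01, -0.09, 0], 0], [[-0.014, -0.125, 0], 0], [[-0.017, -0.16, 0], 0]]'

```text
clock: 28.13
tool_pos: [0.5009, -0.3214, 0.3713]
orientation: [-180.0, 0.1, -13.8]
force: [-0.6, 1.2, -2.5]
opening: 0.0219
gripper_force: 30.0
```

>>> send_rows --deltas '[[[-0.004, -0.035, 0], 0], [[-0.008, -0.07, 0], 0], [[-0.012, -0.105, 0], 0], [[-0.015, -0.14, 0], 0], [[-0.018, -0.17, 0], 0]]'

```text
clock: 28.55
tool_pos: [0.5195, -0.1855, 0.3717]
orientation: [-180.0, 0.1, -13.8]
force: [-0.0, 0.2, -2.5]
opening: 0.0216
gripper_force: 30.0
```

>>> send_rows --deltas '[[[-0.003, -0.03, 0], -0.06], [[-0.006, -0.06, 0], -0.12], [[-0.009, -0.09, 0], -0.18], [[-0.013, -0.11, 0], -0.24], [[-0.013, -0.1175, 0], -0.273]]'

```text
clock: 28.97
tool_pos: [0.5318, -0.0913, 0.3716]
orientation: [-180.0, 0.1, 11.2]
force: [-0.7, -1.0, -2.8]
opening: 0.0218
gripper_force: 30.0
```

>>> send_rows --deltas '[[[0, 0, 0.03], 0], [[0, 0, 0.07], 0], [[0, 0, 0.11], 0], [[0, 0, 0.14], 0], [[0, 0, 0.16], 0]]'

```text
clock: 29.38
tool_pos: [0.5302, -0.0935, 0.2409]
orientation: [-180.0, 0.3, 10.7]
force: [-1.0, -0.8, -1.5]
opening: 0.0216
gripper_force: 30.0
```

```bash
python3 - <<'E'
from st import *
corners((60,52,44,36)); am(165,240,300,352)
E
```

```text
[ 0.52923858 -0.09342053  0.23851579] 10.707719774046195 [-1.42030667  0.45274823 -7.13254286] [-0.02703313  0.24582355 -0.04076226] 29.4333
60 [[281.5, 202.8], [305.2, 237.0], [288.0, 217.9]]
52 [[287.4, 199.3], [311.6, 233.2], [290.1, 217.8]]
44 [[293.0, 195.3], [317.6, 228.8], [292.2, 217.4]]
36 [[298.2, 190.8], [323.3, 224.0], [294.5, 216.7]]
165 wwww-----------wooww---oo-------....................
166 wwww------------wwwww---o--------...................
167 wwww-------------wwww---w---------..................
168 wwwww-------------wwww--ww---------.................
169 wwwwww------------wwwww-wo---------.................
170 oowwww-------------wwwwwooo---------.............ooo
171 oooooow-------------wwwoooow---------...........oooo
172 ooooooww-------------wwooooow---------.........oooww
173 ooooooow-------------wwoooooo---------.........oowww
174 .oooo--ow-------------wooooooo----------.......oowoo
175 ...o-.--ww----------wwwoooooooo---------.......ooooo
176 ......--oww------wwwwoooooooooow---------......ooooo
177 .......-ooww--wwwooooooooooooooo---------o.....---oo
178 .....-
[... 2823 characters left out ...]
wwwwwwwwwwwwwwww
228 -------owwwwwwwwwwwwwwwwwwwwwwwwwwwwwwwwwwwwwwwwwwww
229 -----oowwwwwwwwwwwwwwwwwwwwwwwwwwwwwwwwwwwwwwwwwwwww
230 o---oowwwwwwwwwwwwwwwwwwwwwwwwwwwwwwwwwwwwwwwwwwwwww
231 wo-oowwwwwwwwwwwwwwwwwwwwwwwwwwwwwwwwwwwwwwwwwwwwwww
232 wwoowwwwwwwwwwwwwwwwwwwwwwwwwwwwwwwwwwwwwwwwwwwwwwww
233 wwwwwwwwwwwwwwwwwwwwwwwwwwwwwwwwwwwwwwwwwwwwwwwwwwww
234 wwwwwwwwwwwwwwwwwwwwwwwwwwwwwwwwwwwwwwwwwwwwwwwwwwww
235 wwwwwwwwwwwwwwwwwwwwwwwwwwwwwwwwwwwwwwwwwwwwwwwwwwww
236 wwwwwwwwwwwwwwwwwwwwwwwwwwwwwwwwwwwwwwwwwwwwwwwwwwww
237 wwwwwwwwwwwwwwwwwwwwwwwwwwwwwwwwwwwwwwwwwwwwwwwwwwww
238 owwwwwwwwwwwwwwwwwwwwwwwwwwwwwwwwwwwwwwwwwwwwwwwwwww
239 owwwwwwwwwwwwwwwwwwwwwwwwwwwwwwwwwwwwwwwwwwwwwwwwwww
```

>>> send_rows --deltas '[[[0, 0, 0.025], 0], [[0, 0, 0.048], 0], [[-0.012, 0, 0.054], 0], [[-0.025, 0, 0.06], 0], [[-0.035, 0, 0.064], 0]]'

```text
clock: 29.9
tool_pos: [0.5053, -0.0989, 0.1947]
orientation: [180.0, -0.2, 10.8]
force: [1.8, 0.1, 0.5]
opening: 0.0218
gripper_force: 30.0
```

>>> send_rows --deltas '[[[-0.015, 0, 0.0088], 0], [[-0.031, 0, 0.0175], 0], [[-0.045, 0, 0.028], 0], [[-0.0575, 0, 0.04], 0], [[-0.0695, 0, 0.053], 0]]'

```text
clock: 30.32
tool_pos: [0.4494, -0.1097, 0.1526]
orientation: [180.0, -0.1, 10.8]
force: [-2.4, -0.1, 2.7]
opening: 0.0215
gripper_force: 30.0
```

>>> send_rows --deltas '[[[-0.0105, 0, 0.014], 0], [[-0.02, 0, 0.029], 0], [[-0.0284, 0, 0.044], 0], [[-0.034, 0, 0.0575], 0], [[-0.0375, 0, 0.0675], 0]]'

```text
clock: 30.73
tool_pos: [0.4198, -0.1152, 0.0974]
orientation: [180.0, -0.0, 10.7]
force: [-4.1, -0.0, 1.6]
opening: 0.0216
gripper_force: 30.0
```

```bash
python3 - <<'E'
from st import *
corners((12,8,4,0)); am(190,262,250,345)
E
```

```text
[ 0.41928801 -0.11519882  0.09625571] 10.72741229665984 [-1.59202051 -0.56860693 -0.40871684] [-0.3046231   0.26092063 -0.01438628] 30.7833
12 [[279.4, 215.2], [302.4, 249.5], [266.4, 256.7]]
8 [[280.7, 212.6], [303.9, 246.8], [267.4, 256.0]]
4 [[281.9, 210.0], [305.2, 244.2], [268.3, 255.3]]
0 [[282.8, 207.4], [306.4, 241.5], [269.2, 254.5]]
190 ...........-oowwwwwwwwwwwwwwwwwwwwwwww-------------------------------------oooooooooooooooooo--
191 ...........oowwwwwwwwwwwwwwwwwwwwwwwwww-------------------------------------oooooooooooooooooo-
192 ...........oowwwwwwwwwwwwwwwwwwwwwwwwwww-------------------------------------oooooooooooooooooo
193 ..........oowwwwwwwwwwwwwwwwwwwwwwwwwwww--------------------------------------ooooooooooooooooo
194 .........-owwwwwwwwwwwwwwwwwwwwwwwwwwwwww-------------------------------------ooooooooooooooooo
195 .........-owwwwwwwwwwwwwwwwwwwwwwwwwwwwwww-------------------------------------oooooooooooooooo
196 ..........owwwwwwwwwwwwwwwwwwwwwwwwwwwwwww--------------------------------------ooooooooooooooo
197 .........oowwwwwwwwwwwwwwwwwwwwwwwwwwwwwwww--------
[... 5744 characters left out ...]

255 ooooooooooooooo-----ooooooooooooooooooowwwwwwwwwwwwwwwwwwwwwwwwwwwwwwwwwwwwwwwwwwwwwwwwwwwwwwww
256 oooooooooooooooooooooooooooooooooooooowwwwwwwwwwwwwwwwwwwwwwwwwwwwwwwwwwwwwwwwwwwwwwwwwwwwwwwww
257 ooooooooooooooooooooooooooooooooooooowwwwwwwwwwwwwwwwwwwwwwwwwwwwwwwwwwwwwwwwwwwwwwwwwwwwwwwwww
258 ooooooooooooooooooooooooooooooooooooowwwwwwwwwwwwwwwwwwwwwwwwwwwwwwwwwwwwwwwwwwwwwwwwwwwwwwwwww
259 oooooooooooooooooooooooooooooooooooooowwwwwwwwwwwwwwwwwwwwwwwwwwwwwwwwwwwwwwwwwwwwwwwwwwwwwwwww
260 wooooooooooooooooooooooooooooooooooooowwwwwwwwwwwwwwwwwwwwwwwwwwwwwwwwwwwwwwwwwwwwwwwwwwwwwwwww
261 woooooooooooooooooooooooooooooooooooooowwwwwwwwwwwwwwwwwwwwwwwwwwwwwwwwwwwwwwwwwwwwwwwwwwwwwwww
```

>>> send_rows --deltas '[[[0, 0, 0.003], 0], [[0, 0, 0.006], 0], [[0, 0, 0.006], 0], [[0, 0, 0.006], 0], [[0, 0, 0.006], 0]]'

```text
clock: 31.25
tool_pos: [0.4212, -0.1149, 0.0925]
orientation: [180.0, -0.0, 10.8]
force: [-1.5, -0.3, 0.7]
opening: 0.0221
gripper_force: 30.0
```

>>> send_rows --deltas '[[[0, 0, 0], 0], [[0, 0, 0], 0], [[0, 0, 0], 0], [[0, 0, 0], 0], [[0, 0, 0], 0]]' --gripper 0.7

```text
clock: 31.67
tool_pos: [0.4207, -0.1149, 0.0922]
orientation: [180.0, -0.0, 10.7]
force: [-1.0, -0.1, 0.4]
opening: 0.0497
gripper_force: 0.0
```

>>> send_rows --deltas '[[[0, 0, 0], 0], [[0, 0, -0.02], 0], [[0, 0, -0.06], 0], [[0, 0, -0.1], 0], [[0, 0, -0.15], 0]]'

```text
clock: 32.08
tool_pos: [0.4194, -0.1151, 0.2124]
orientation: [-180.0, 0.2, 10.7]
force: [0.9, 0.2, -0.9]
opening: 0.0613
gripper_force: 0.0
```

>>> send_rows --deltas '[[[0, 0, -0.03], 0], [[0, 0, -0.06], 0], [[0, 0, -0.06], 0], [[0, 0, -0.06], 0], [[0, 0, -0.06], 0]]'

```text
clock: 32.5
tool_pos: [0.4202, -0.1149, 0.2597]
orientation: [-180.0, 0.0, 10.7]
force: [0.2, -0.1, -1.0]
opening: 0.0614
gripper_force: 0.0
```

```bash
python3 - <<'E'
from cr import *
cr()
# scoop flatness: expected corners flat with grip (.4193,-.1152)
s=shot("side");g=np.array([.4193,-.1152,.042])
for off in(.150,.156,.162): print([proj(s,g+Ro.from_euler('Z',10.75,degrees=True).apply(v)).round(1).tolist() for v in [(off,.085,-.042),(off,-.085,-.042),(off-.13,-.085,-.042)]])
hsv=cv2.cvtColor(s["color"],cv2.COLOR_RGB2HSV);m=((hsv[...,0]>95)&(hsv[...,0]<130)&(hsv[...,1]>80)).astype(np.uint8)
c,_=cv2.findContours(m,0,1);c=max(c,key=cv2.contourArea);print(cv2.approxPolyDP(c,3,True)[:,0].tolist(),cv2.contourArea(c))
a=shot("scene")
for d in ctrl.cut_out(a,"router_switch")[:2]: print("sw",d["conf"],np.array(d["xy"])*[512,384])
h=cv2.cvtColor(a["color"],cv2.COLOR_RGB2HSV)[260:350,310:430]
r=np.argwhere(((h[...,0]<6)|(h[...,0]>174))&(h[...,1]>170)&(h[...,2]>90)); 
lab=cv2.connectedComponentsWithStats((((h[...,0]<6)|(h[...,0]>174))&(h[...,1]>150)&(h[...,2]>90)).astype(np.uint8)); print("red blobs",[(x[4],(y+[310,260]).round(1).tolist()) for x,y in zip(lab[2][1:],lab[3][1:])])
t=np.radians(27);
for q in(.42,-.42): print("tip pred",q,proj(a,np.r_[np.array([.517,.459])+np.array([np.cos(t),np.sin(t)])*.03*np.sin(q),.061+.03*np.cos(q)]))
o=ctrl.get_obs();print(o["tool_pos"],o["force"],o["clock"])
E
```

```text
side 0.64 [326. 308.] crate xy @z.02 [0.062 0.05 ] 100 [212 162 106]
side 0.49 [333. 335.] crate xy @z.02 [ 0.073 -0.034] 75 [166 123  81]
side 0.46 [270. 232.] crate xy @z.02 [-0.089  0.333] 1968 [111 116 143]
wrist 0.76 [503. 131.] crate xy @z.02 [0.055 0.02 ] 278 [147 111  71]
wrist 0.56 [492. 121.] crate xy @z.02 [0.054 0.051] 315 [201 167 116]
scene 0.64 [178. 143.] crate xy @z.02 [0.056 0.048] 48 [152 123  79]
scene 0.47 [177. 139.] crate xy @z.02 [0.052 0.025] 40 [99 72 42]
scene 0.46 [168. 135.] crate xy @z.02 [ 0.078 -0.015] 30 [117  92  58]
[[279.6, 209.9], [302.9, 244.2], [265.7, 257.3]]
[[281.2, 209.4], [304.6, 243.6], [267.4, 256.7]]
[[282.7, 208.9], [306.2, 243.0], [269.2, 256.0]]
[[247, 216], [250, 224], [257, 227], [266, 250], [301, 243], [280, 212], [255, 223]] 1038.5
sw 0.49 [444.1088 235.008 ]
sw 0.19 [373.0944 315.1872]
red blobs [(np.int32(37), [376.8, 300.0]), (np.int32(4), [394.5, 305.5])]
tip pred 0.42 [375.18190787 307.64117892]
tip pred -0.42 [377.56465679 298.73452612]
[ 0.42062209 -0.11495691  0.25989733] [ 0.48437351 -0.43195578  0.0527278 ] 32.95
```

```bash
python3 -c "
from plant import ctrl
print(ctrl.close_job())"
```

```text
the job is handed in; nothing more can be done
None
```

The job is handed in, with no verdict returned: by my last measurements the router toggle is off, all three pieces are in the crate and the scoop lies flat; the first scoop pass rode over two pieces and had to be redone, and I viewed 11 pictures, one over the limit of 10.

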